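Refit the worktop water filter

ROBOT

A 7-joint arm with a two-finger parallel gripper is mounted at the origin on a cart in front of the work surface, level with it; the furniture and walls round the work are solid. World frame = base frame: x ahead of the robot, y to its left, z up, the work surface at z = 0. Lengths are in m, angles in rad, forces in N, time in s.
With the tool pointing down it reaches from about 0.4 to 0.925 m from the base axis. Payload 5.6 kg.
Tool frame: the origin (TCP) lies on the centre line of the jaws, within the pads' length; the fingertips stand env.nose_length ahead of it and the grasp point (between the pads) is the TCP (env.nose_length is the distance from the TCP to the fingertips, in m); z points along the fingers, y is the line along which they close (so a half turn about z gives the same grasp; the last joint's range is limited). The gripper opens to 85 mm and grips with 20 to 120 N. Pads are 22 mm wide; open, the fingers measure 114 mm over their backs; the gripper's body (76 mm by 85 mm) begins 54 mm behind the grasp point. The pads swing forward as they close: fully open they stand 13 mm farther back than shut.
Start: joints at [1.075, 0.468, -0.012, 1.603, 0.006, 1.071, -0.056], TCP at [0.284, -0.585, 0.25] pointing down, gripper open.
Joint ranges: [-2.53, 2.53], [-0.31, 2.02], [-1.57, 1.55], [0.28, 2.44], [-1.29, 4.43], [0.15, 1.84], [-2.92, 2.92]. Speed limits (rad/s): [2.57, 2.57, 3.14, 3.14, 3.14, 3.14, 3.14].

INTERFACE

Orientations are given as a unit quaternion [x, y, z, w].
In Python, from rig import env gives the robot as it stands. The module is installed in compiled form; this text tells all that it offers.
- The arm moves only by the shell command python3 -m inch [FORCE], which reads ROWS from standard input. ROWS is one flat JSON list of numbers that holds 1 to 8 rows one after another, with no inner brackets; each row has 5 numbers: dx, dy, dz in fractions of the full range, 1 being 25 cm, then a turn about the tool's z in normalised numbers (1 is 2 rad), then the finger opening in m; each row shifts and turns the commanded pose from where the row before left it, along the tool's axes as they then stand; what a row does not reach is not made up. A row lasts 1/12 s, in which the tool goes at most 0.0417 m and 0.125 rad, less where a joint would pass 70% of its speed; a pose out of reach is approached as far as the arm can. The fingers move at their own pace and stop on an object; FORCE is the grip in N (left out, the last holds). Time passes only in rows, so rows that do not move let the fingers close. It prints the time, the measured TCP pose, the force, the opening and the grip force at its end. A shift or turn number past 1, either way, is cut back to 1. Input that does not fit is refused with a message, and nothing moves.
- env.sense(): the state, without advancing time (a new reading comes with each control period).
- env.capture(name): name is "side" or "top"; returns the picture (420x560x3 uint8, red, green, blue); there is no depth.
- env.camera_params(name): a dict with "mtx" (3x3 intrinsics, pixels), "R" (3x3) and "t" (3): a world point X has camera coordinates R X + t. Camera axes: x right, y down, z forward; pixel columns grow to the right and rows downward; lengths in m; the calibration is good to about 2 mm. A picture is of the moment at which its call begins. camera_params takes no time and is no camera call.
- env.finish_job(): hands the job in; it is judged then, once.
The state is a dict: "time_s": time; "qpos": joint angles; "dq": joint speeds; "joint_torque": joint torques, N m; "eef_pos": TCP position; "tcp_rot": TCP orientation; "force": force on the tool from outside, world axes, zero at the start; "torque": the same for the moment, N m; "opening": finger opening in m; "finger_force": force on a finger pad.
Only numpy, scipy, OpenCV 4.12 (cv2) and the standard library are available. Lean on these libraries where they do the work, as an engineer would, in place of code of your own. Each camera call takes 0.05 s, during which the arm holds its last target. There are 200 camera calls.

TASK

Refit the water filter on the worktop: first swing the valve lever on the filter block all the way shut (towards the front), and only then move every tube from the wooden rack to a socket of its own and push it down past the seal until it is fully home, and set every filter cartridge upright, fully seated, in a dished cup of its own on the cradle; tubes and cartridges may go in any order. When all are fitted, swing the lever all the way open again (towards the back), and leave the other things on the worktop where they are.

Things in the scene. Friction and masses are not known exactly. Their poses are not given: they have to be found in the camera images.
- filter_block: the filter block, fixed: grey base plate 95 x 232 x 8 mm; on it a white block (56 x 172 mm, top at z = 58 mm) with three alike upright push-fit sockets in a row along its y axis, 55 mm apart, and beside it, to -y, the valve lever. Origin: centre of the plate's underside; x points to the block's back (away from the robot, give or take its yaw), z up.
- socket_1 (a point): centre of the floor of socket 1, 22 mm above the worktop; axes as the block's. Upright bore 22 mm wide; top of the dark flared collar (29 mm opening) 41 mm above the floor. Some 20 mm above the floor two sprung rubber lips (the seal) narrow it to 17 mm: a tube stops there, passes with a push of about 10 to 15 N, then bottoms on the floor and is held. Any tube fits.
- socket_2 (a point): centre of the floor of socket 2, 22 mm above the worktop; axes as the block's. Upright bore 22 mm wide; top of the dark flared collar (29 mm opening) 41 mm above the floor. Some 20 mm above the floor two sprung rubber lips (the seal) narrow it to 17 mm: a tube stops there, passes with a push of about 10 to 15 N, then bottoms on the floor and is held. Any tube fits.
- socket_3 (a point): centre of the floor of socket 3, 22 mm above the worktop; axes as the block's. Upright bore 22 mm wide; top of the dark flared collar (29 mm opening) 41 mm above the floor. Some 20 mm above the floor two sprung rubber lips (the seal) narrow it to 17 mm: a tube stops there, passes with a push of about 10 to 15 N, then bottoms on the floor and is held. Any tube fits.
- valve (a joint): valve lever of the filter block, 0 to 1.0 rad: 0 = fully shut, leaning to the block's front (-x of filter_block); 1.0 = fully open, leaning to its back (+x). It turns about the block's y axis, needs about 1 N at the knob, and stays where it is left.
- valve_tip (a point): centre of the black ball knob (26 mm across) at the end of the valve lever, 80 mm from the hinge axis, which lies at filter_block (x 0, y -88, z +30 mm). The ball is about 100 mm above the worktop at both ends of its travel and 110 mm midway.
- tube_rack: wooden rack, fixed, 180 x 64 mm, 48 mm high, row along its x axis: three upright holes 22.5 mm wide at x = -55, 0, +55 mm, floor 12 mm above the worktop. The tubes stand in it at the start, some holes may be empty. Origin: centre of its underside.
- tube_1: white rigid tube, 20 mm outside, 120 mm long, 60 g, its foot tapered over the last 6 mm to 14 mm; z along the tube, origin at the centre of its foot. A black ring 43 to 46 mm above the foot is the depth mark: it shows just above the socket's collar when the tube is home. May be absent.
- tube_2: white rigid tube, 20 mm outside, 120 mm long, 60 g, its foot tapered over the last 6 mm to 14 mm; z along the tube, origin at the centre of its foot. A black ring 43 to 46 mm above the foot is the depth mark: it shows just above the socket's collar when the tube is home. May be absent.
- tube_3: white rigid tube, 20 mm outside, 120 mm long, 60 g, its foot tapered over the last 6 mm to 14 mm; z along the tube, origin at the centre of its foot. A black ring 43 to 46 mm above the foot is the depth mark: it shows just above the socket's collar when the tube is home. May be absent.
- cradle: cartridge cradle, fixed: grey plate 185 x 90 x 8 mm with two white dished cups in a row along its x axis (x = -45 and +45 mm). Origin: centre of its underside.
- cup_1 (a point): centre of the inner floor of a dished cup of the cradle, 14 mm above the worktop: the dish widens from 44 mm at the floor to 77 mm at its rim, 15 mm higher. Either cartridge may go in either cup.
- cup_2 (a point): centre of the inner floor of a dished cup of the cradle, 14 mm above the worktop: the dish widens from 44 mm at the floor to 77 mm at its rim, 15 mm higher. Either cartridge may go in either cup.
- cartridge_1: filter cartridge, 200 g, weighted low: white body 65 mm wide, rounded below to a flat of 40 mm, up to 46 mm above the origin; above it a grey neck, 36 mm wide, from 46 to 84 mm (grip here). z up, origin at the centre of its underside; stands on the worktop at the start. In a cup its origin lies at the cup's floor, 0 to 3 mm above it.
- cartridge_2: filter cartridge, 200 g, weighted low: white body 65 mm wide, rounded below to a flat of 40 mm, up to 46 mm above the origin; above it a grey neck, 36 mm wide, from 46 to 84 mm (grip here). z up, origin at the centre of its underside; stands on the worktop at the start. In a cup its origin lies at the cup's floor, 0 to 3 mm above it.
- beaker: clear plastic beaker, 82 mm wide, 152 mm high, a bystander. Origin: centre of its underside.
- t_tin_3: blue tin, 75 mm wide, 58 mm high, a bystander. Origin: centre of its underside.
- small_mug: small blue and white mug, 62 mm wide (89 mm with its handle), 52 mm high, a bystander. Origin: centre of its underside.

How it is judged:
On the way, in this order (a step that is already met when the one before it is completed fails the run):
1. the valve lever is fully shut (under 0.12 rad) while no tube is at a socket yet (value of joint valve below 0.12 rad and horizontal distance between each of tube_1, tube_2, tube_3 and socket_1 above 0.02 m and horizontal distance between each of tube_1, tube_2, tube_3 and socket_2 above 0.02 m and horizontal distance between each of tube_1, tube_2, tube_3 and socket_3 above 0.02 m), for 0.2 s.
2. with the valve shut, every tube is home in a socket and every cartridge is seated in a cup (value of joint valve below 0.15 rad and ((horizontal distance between tube_1 and socket_1 below 0.004 m and z of tube_1 in the frame of socket_1 below 0.004 m and angle between tube_1's own z axis and vertical below 0.1 rad) or (horizontal distance between tube_1 and socket_2 below 0.004 m and z of tube_1 in the frame of socket_2 below 0.004 m and angle between tube_1's own z axis and vertical below 0.1 rad) or (horizontal distance between tube_1 and socket_3 below 0.004 m and z of tube_1 in the frame of socket_3 below 0.004 m and angle between tube_1's own z axis and vertical below 0.1 rad)) and ((horizontal distance between tube_2 and socket_1 below 0.004 m and z of tube_2 in the frame of socket_1 below 0.004 m and angle between tube_2's own z axis and vertical below 0.1 rad) or (horizontal distance between tube_2 and socket_2 below 0.004 m and z of tube_2 in the frame of socket_2 below 0.004 m and angle between tube_2's own z axis and vertical below 0.1 rad) or (horizontal distance between tube_2 and socket_3 below 0.004 m and z of tube_2 in the frame of socket_3 below 0.004 m and angle between tube_2's own z axis and vertical below 0.1 rad)) and ((horizontal distance between tube_3 and socket_1 below 0.004 m and z of tube_3 in the frame of socket_1 below 0.004 m and angle between tube_3's own z axis and vertical below 0.1 rad) or (horizontal distance between tube_3 and socket_2 below 0.004 m and z of tube_3 in the frame of socket_2 below 0.004 m and angle between tube_3's own z axis and vertical below 0.1 rad) or (horizontal distance between tube_3 and socket_3 below 0.004 m and z of tube_3 in the frame of socket_3 below 0.004 m and angle between tube_3's own z axis and vertical below 0.1 rad)) and ((horizontal distance between cartridge_1 and cup_1 below 0.007 m and z of cartridge_1 in the frame of cup_1 below 0.005 m and angle between cartridge_1's own z axis and vertical below 0.12 rad) or (horizontal distance between cartridge_1 and cup_2 below 0.007 m and z of cartridge_1 in the frame of cup_2 below 0.005 m and angle between cartridge_1's own z axis and vertical below 0.12 rad)) and ((horizontal distance between cartridge_2 and cup_1 below 0.007 m and z of cartridge_2 in the frame of cup_1 below 0.005 m and angle between cartridge_2's own z axis and vertical below 0.12 rad) or (horizontal distance between cartridge_2 and cup_2 below 0.007 m and z of cartridge_2 in the frame of cup_2 below 0.005 m and angle between cartridge_2's own z axis and vertical below 0.12 rad)) and linear speed of each of tube_1, tube_2, tube_3, cartridge_1, cartridge_2 below 0.03 m/s), for 0.2 s.
At the end, for the whole second after the job is handed in: At rest: every tube in its own socket, foot within 4 mm of floor and axis, within 0.1 rad of upright; every cartridge in its own cup, within 7 mm of the centre, under 5 mm above the floor, within 0.12 rad of upright; valve lever open (over 0.88 rad) (value of joint valve above 0.88 rad and ((horizontal distance between tube_1 and socket_1 below 0.004 m and z of tube_1 in the frame of socket_1 below 0.004 m and angle between tube_1's own z axis and vertical below 0.1 rad) or (horizontal distance between tube_1 and socket_2 below 0.004 m and z of tube_1 in the frame of socket_2 below 0.004 m and angle between tube_1's own z axis and vertical below 0.1 rad) or (horizontal distance between tube_1 and socket_3 below 0.004 m and z of tube_1 in the frame of socket_3 below 0.004 m and angle between tube_1's own z axis and vertical below 0.1 rad)) and ((horizontal distance between tube_2 and socket_1 below 0.004 m and z of tube_2 in the frame of socket_1 below 0.004 m and angle between tube_2's own z axis and vertical below 0.1 rad) or (horizontal distance between tube_2 and socket_2 below 0.004 m and z of tube_2 in the frame of socket_2 below 0.004 m and angle between tube_2's own z axis and vertical below 0.1 rad) or (horizontal distance between tube_2 and socket_3 below 0.004 m and z of tube_2 in the frame of socket_3 below 0.004 m and angle between tube_2's own z axis and vertical below 0.1 rad)) and ((horizontal distance between tube_3 and socket_1 below 0.004 m and z of tube_3 in the frame of socket_1 below 0.004 m and angle between tube_3's own z axis and vertical below 0.1 rad) or (horizontal distance between tube_3 and socket_2 below 0.004 m and z of tube_3 in the frame of socket_2 below 0.004 m and angle between tube_3's own z axis and vertical below 0.1 rad) or (horizontal distance between tube_3 and socket_3 below 0.004 m and z of tube_3 in the frame of socket_3 below 0.004 m and angle between tube_3's own z axis and vertical below 0.1 rad)) and ((horizontal distance between cartridge_1 and cup_1 below 0.007 m and z of cartridge_1 in the frame of cup_1 below 0.005 m and angle between cartridge_1's own z axis and vertical below 0.12 rad) or (horizontal distance between cartridge_1 and cup_2 below 0.007 m and z of cartridge_1 in the frame of cup_2 below 0.005 m and angle between cartridge_1's own z axis and vertical below 0.12 rad)) and ((horizontal distance between cartridge_2 and cup_1 below 0.007 m and z of cartridge_2 in the frame of cup_1 below 0.005 m and angle between cartridge_2's own z axis and vertical below 0.12 rad) or (horizontal distance between cartridge_2 and cup_2 below 0.007 m and z of cartridge_2 in the frame of cup_2 below 0.005 m and angle between cartridge_2's own z axis and vertical below 0.12 rad)) and linear speed of each of tube_1, tube_2, tube_3, cartridge_1, cartridge_2 below 0.03 m/s); the robot touches nothing.
It fails at once if the beaker is moved more than 5 cm or knocked over (distance of beaker from where it was at the start of the episode above 0.05 m or angle between beaker's own z axis and vertical above 0.7 rad).
It fails at once if the tin is moved more than 5 cm or knocked over (distance of t_tin_3 from where it was at the start of the episode above 0.05 m or angle between t_tin_3's own z axis and vertical above 0.7 rad).
It fails at once if the small mug is moved more than 5 cm or knocked over (distance of small_mug from where it was at the start of the episode above 0.05 m or angle between small_mug's own z axis and vertical above 0.7 rad).
Of tube_1, tube_2, tube_3 only 2 to 3 are there at a start; the rules pass over those that are not, and their reading is None.
At some moment in a run one of cartridge_1, cartridge_2 may be knocked a few centimetres aside while the robot is not near it.
It also fails if it takes over 210 s, if anything falls off the work surface, if the arm or the gripper's body presses on something with over 40 N, if the wrist force passes 120 N, or if a joint passes its speed limit or range.

## Working session

There is one attempt and no reset: what is moved stays moved. The work goes in short steps, Python scripts to look and compute and a shell command to move; the robot and the scene stay as the last step left them, time stands still between calls to the robot, and variables do not carry over. Pictures are saved under pics/ and viewed, at most 14 in all, crops included, and the job is handed in when it is done.

```bash
mkdir -p pics; cat > h.py <<'E'
import numpy as np, cv2
from rig import env
def snap(n,f):
    im=env.capture(n); cv2.imwrite('pics/'+f,im[:,:,::-1]); return im
def ray(n,u,v,z):
    p=env.camera_params(n);R=np.array(p['R']);t=np.array(p['t']);K=np.array(p['mtx'])
    c=-R.T@t; d=R.T@np.linalg.inv(K)@[u,v,1]; return c+d*(z-c[2])/d[2]
def proj(n,X):
    p=env.camera_params(n);x=np.array(p['mtx'])@(np.array(p['R'])@np.array(X)+p['t']);return x[:2]/x[2]
E
python3 - <<'E'
from h import *
for n in('top','side'):
    snap(n,n+'0.png');p=env.camera_params(n);print(n,-np.array(p['R']).T@p['t'],np.array(p['R'])[2])
s=env.sense();print(s['eef_pos'],s['tcp_rot'],env.nose_length,s['opening'])
E
```

```text
top [0.42833042 0.00367878 1.44855976] [ 0.10663482 -0.00960081 -0.9942519 ]
side [0.08574495 1.12204195 0.64359747] [ 0.35567987 -0.84039841 -0.40892829]
[ 0.28409067 -0.58412608  0.24944665] [ 9.74492808e-01  2.24417414e-01 -2.43414913e-04 -7.30318575e-04] 0.019 0.08519613651792607
```

View pics/top0.png

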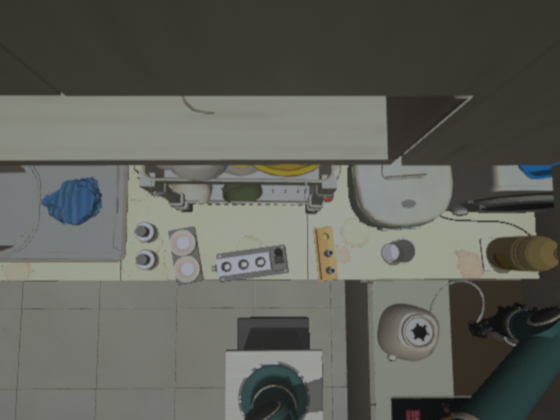

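View pics/side0.png

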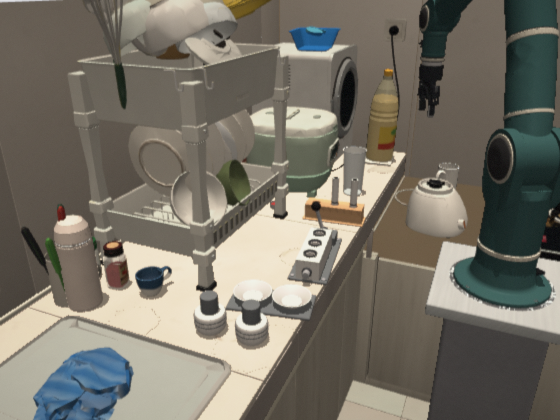

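The top view shows the cartridges at about (145,231) and (146,260), the cups at (181,243) and (187,269), and the block around (250,263) with the lever at (278,252). The rack is at (326,253) and the beaker at (397,252). I'll zoom in next.

```bash
python3 - <<'E'
from h import *
a=cv2.imread('pics/top0.png');b=cv2.imread('pics/side0.png')
A=cv2.resize(a[212:292,125:345],None,fx=3.6,fy=3.6,interpolation=cv2.INTER_CUBIC)
B=cv2.resize(b[140:350,185:385],None,fx=2.85,fy=2.85,interpolation=cv2.INTER_CUBIC)
cv2.imwrite('pics/topc.png',A);cv2.imwrite('pics/sidec.png',B)
E
```

```text
(no output)
```

View pics/topc.png

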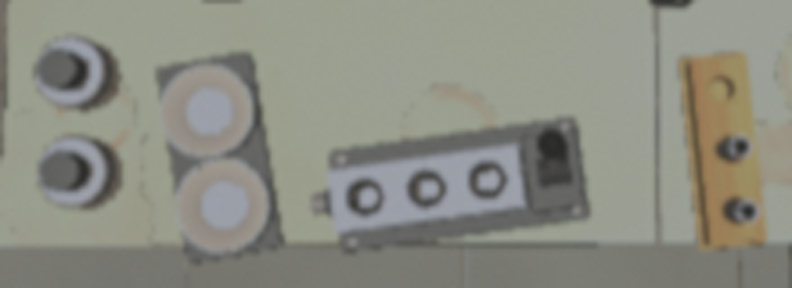

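View pics/sidec.png

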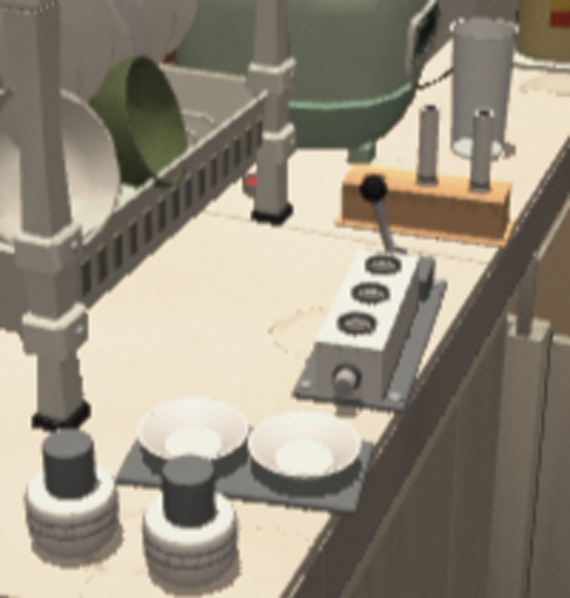

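Two tubes stand in the front and middle rack holes, and the back hole is empty. The lever leans back, so it's open. Next I'll measure subpixel centres.

```bash
cat >> h.py <<'E'
def up(n,f): return cv2.resize(cv2.imread('pics/'+f),None,fx=4,fy=4,interpolation=cv2.INTER_CUBIC)
def blob(I,seed,r,cond):
    "centroid, area of the blob nearest seed inside radius r (full-res px), I is 4x"
    x,y=[int(4*s) for s in seed];r=int(4*r);x0=max(x-r,0);y0=max(y-r,0)
    W=I[y0:y+r,x0:x+r].astype(int);m=cond(W).astype(np.uint8)
    cs,_=cv2.findContours(m,cv2.RETR_EXTERNAL,cv2.CHAIN_APPROX_NONE)
    c=max(cs,key=cv2.contourArea);M=cv2.moments(c);(cx,cy),ax,_=cv2.fitEllipse(cv2.convexHull(c))
    f=lambda a,o:(a+o+.5)/4-.5
    return np.array([f(M['m10']/M['m00'],x0),f(M['m01']/M['m00'],y0)]),np.array([f(cx,x0),f(cy,y0)]),np.array(ax)/4
def tri(pt,ps):
    A=[];b=[]
    for n,q in(('top',pt),('side',ps)):
        p=env.camera_params(n);P=np.array(p['mtx'])@np.c_[p['R'],p['t']]
        for k in(0,1): r=P[k]-q[k]*P[2];r=r/np.linalg.norm(r[:3]);A.append(r[:3]);b.append(-r[3])
    return np.linalg.lstsq(np.array(A),np.array(b),rcond=None)[0]
E
python3 - <<'E'
from h import *
np.set_printoptions(precision=4,suppress=True)
T=up('top','top0.png');S=up('side','side0.png')
g=lambda W:W.mean(2)
ft=lambda x,y:(125+x/3.6,212+y/3.6); fs=lambda x,y:(185+x/2.85,140+y/2.85)
dark=lambda th:(lambda W:g(W)<th)
for nm,a,b,z,rt,rs,tt,ts in [('s1',(364,197),(357,324),.063,6,9,100,110),('s2',(427,188),(370,293),.063,6,8,100,110),('s3',(488,181),(383,265),.063,6,8,100,110),
  ('knob',(551,145),(374,188),.1,7,6,55,60),('cartA',(62,68),(70,450),.084,9,14,110,110),('cartB',(66,172),(187,480),.084,9,14,110,110)]:
    ct=blob(T,ft(*a),rt,dark(tt));cs=blob(S,fs(*b),rs,dark(ts))
    print(nm,ct[0],ct[1],ct[2],'|',cs[1],cs[2],'top',ray('top',*ct[1],z)[:2],'side',ray('side',*cs[1],z)[:2],'tri',tri(ct[1],cs[1]))
# cup rims: saturation/brightness vs surroundings - by edge: report point rays
for nm,a,b in [('cupA',(207,110),(193,430)),('cupB',(223,205),(305,447))]:
    print(nm,ray('top',*ft(*a),.029)[:2],ray('side',*fs(*b),.029)[:2])
for nm,a,z in [('hole',(720,88),.048),('rc1',(688,60),.048),('rc2',(746,53),.048),('rc3',(764,243),.048),('t2',(741,146),.132),('t3',(747,209),.132)]:print(nm,ray('top',*ft(*a),z)[:2])
for nm,b in [('t2',(430,110)),('t3',(484,115))]:print(nm,ray('side',*fs(*b),.132)[:2])
print('teapot',ray('side',437,180,.2),ray('top',420,332,.2), 'beaker',ray('top',397,252,.1))
E
```

```text
s1 [224.6187 266.2555] [225.8246 266.3603] [9.4579 9.5054] | [309.7956 253.1447] [ 7.4958 13.2217] top [0.4248 0.1505] side [0.4237 0.1524] tri [0.4246 0.1506 0.0618]
s2 [242.9027 263.9858] [242.9163 264.0179] [9.47   9.7719] | [314.5943 242.4689] [ 6.8347 12.8684] top [0.432  0.0959] side [0.4309 0.098 ] tri [0.4318 0.0959 0.0618]
s3 [259.8731 261.5991] [259.8865 261.5982] [9.6919 9.7426] | [318.9288 232.4864] [ 6.3025 12.3717] top [0.4395 0.0415] side [0.4386 0.043 ] tri [0.4393 0.0414 0.0621]
knob [278.1188 252.191 ] [278.1771 252.454 ] [6.7765 9.1521] | [315.4756 206.2361] [9.5425 9.7701] top [ 0.4674 -0.0168] side [ 0.4747 -0.0301] tri [ 0.4685 -0.0163  0.1067]
cartA [142.3449 231.1429] [142.3573 231.1206] [10.9611 14.3867] | [209.1312 303.6422] [18.6626 33.3139] top [0.5373 0.4139] side [0.5223 0.4464] tri [0.539  0.4204 0.0625]
cartB [142.9574 259.2066] [142.9274 259.2203] [10.8768 14.4349] | [249.9055 304.5644] [28.6953 41.291 ] top [0.4484 0.4096] side [0.449  0.4187] tri [0.4503 0.412  0.079 ]
cupA [0.5034 0.2974] [0.5016 0.3015]
cupB [0.4169 0.2813] [0.4138 0.2891]
hole [ 0.5204 -0.1709]
rc1 [ 0.546  -0.1422]
rc2 [ 0.5522 -0.1951]
rc3 [ 0.3808 -0.2081]
t2 [ 0.4655 -0.1774]
t3 [ 0.4123 -0.1816]
t2 [ 0.4623 -0.1686]
t3 [ 0.4084 -0.1762]
teapot [ 0.179 -0.085  0.2  ] [ 0.2366 -0.4185  0.2   ] beaker [ 0.4672 -0.3898  0.1   ]
```

Units first: shifts go in shares of 25 cm and turns go in shares of 2 rad. So 0.107 rad / 2 = 0.0535.

```bash
cat >> h.py <<'E'
def go(x,y,z,yaw):
    s=env.sense();q=s['tcp_rot'];a=2*np.arctan2(q[1],q[0]);p=s['eef_pos']
    d=np.array([x,y,z])-p
    t=-(yaw-a);t=(t+np.pi)%(2*np.pi)-np.pi
    def loc(b):return np.round([np.cos(b)*d[0]+np.sin(b)*d[1],np.sin(b)*d[0]-np.cos(b)*d[1],-d[2]],4)
    print('pos',np.round(p,4),'yaw',round(a,3),'F',np.round(s['force'],1),'op',round(s['opening'],4),'ff',np.round(s['finger_force'],1),'t',round(s['time_s'],1),'q7',round(s['qpos'][6],2))
    print(' now-axes',loc(a),'after-turn axes',loc(yaw),'turn',round(t,3))
E
echo '[0, 0, 0, 0.0535, 0, 0, 0, 0, 0.053, 0, 0, 0, 0, 0.053, 0]' | python3 -m inch
echo '[0.0776, -0.1344, 0, 0, 0, 0.0776, -0.1344, 0, 0, 0, 0.0776, -0.1344, 0, 0, 0, 0.0776, -0.1344, 0, 0, 0, 0.0776, -0.1344, 0, 0, 0, 0.0776, -0.1344, 0, 0, 0, 0.0776, -0.1344, 0, 0, 0, 0.0776, -0.1344, 0, 0, 0]' | python3 -m inch
echo '[0.0776, -0.1344, 0, 0, 0, 0.0776, -0.1344, 0, 0, 0, 0.0776, -0.1344, 0, 0, 0, 0.0776, -0.1344, 0, 0, 0, 0.0776, -0.1344, 0, 0, 0, 0.0776, -0.1344, 0, 0, 0, 0.0776, -0.1344, 0, 0, 0, 0, 0, 0, 0, 0]' | python3 -m inch
python3 -c "
from h import *
go(.52,-.01,.104,.134)"
```

```text
time_s: 0.35
eef_pos: [0.2841, -0.5843, 0.2497]
tcp_rot: [0.998, 0.064, -0.0, -0.0]
force: [-0.0, 0.5, 0.2]
opening: 0.0515
finger_force: 0.0
time_s: 1.02
eef_pos: [0.4024, -0.2955, 0.2501]
tcp_rot: [0.998, 0.067, -0.0, -0.0]
force: [0.8, -0.4, 0.2]
opening: 0.0
finger_force: 0.0
time_s: 1.68
eef_pos: [0.5075, -0.0377, 0.2504]
tcp_rot: [0.997, 0.072, 0.001, -0.002]
force: [0.4, -0.5, 0.6]
opening: -0.0001
finger_force: 0.0
pos [ 0.5075 -0.0377  0.2504] yaw 0.145 F [ 0.4 -0.5  0.6] op -0.0001 ff 0.0 t 1.7 q7 -1.49
 now-axes [ 0.0163 -0.0256  0.1464] after-turn axes [ 0.016  -0.0258  0.1464] turn 0.011
```

Scaled: 0.037 m / 0.25 = 0.148, 0.016 m / 0.25 = 0.064, 0.011 rad / 2 = 0.0055.

```bash

echo '[0.064, -0.104, 0, 0.0055, 0, 0, 0, 0.148, 0, 0, 0, 0, 0.148, 0, 0, 0, 0, 0.148, 0, 0, 0, 0, 0.144, 0, 0, 0, 0, 0, 0, 0]' | python3 -m inch
python3 -c "
from h import *
go(.515,-.01,.104,.134)
snap('side','side1.png')
b=cv2.imread('pics/side1.png');cv2.imwrite('pics/s1c.png',cv2.resize(b[150:290,240:380],None,fx=4,fy=4))"
```

```text
time_s: 2.18
eef_pos: [0.5127, -0.0186, 0.0969]
tcp_rot: [0.998, 0.061, -0.007, -0.001]
force: [-1.1, -0.7, 0.3]
opening: 0.0
finger_force: 0.0
pos [ 0.5127 -0.0186  0.0969] yaw 0.123 F [-1.1 -0.7  0.3] op 0.0 ff 0.0 t 2.2 q7 -1.63
 now-axes [ 0.0033 -0.0083 -0.0071] after-turn axes [ 0.0034 -0.0083 -0.0071] turn -0.011
```

View pics/s1c.png

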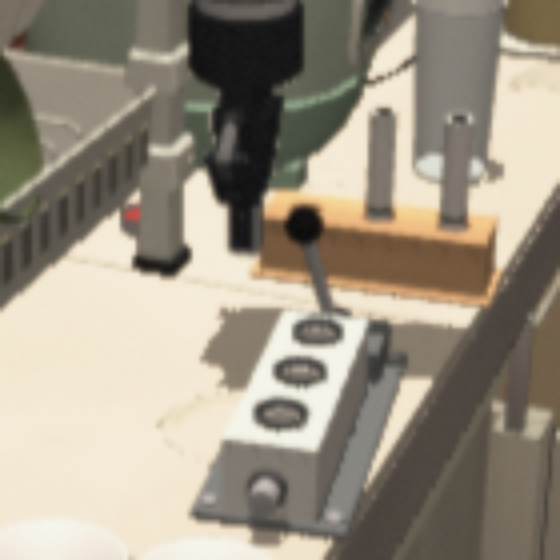

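The closed fingers are at about (240,245), just behind the knob at (302,225). I'll push it to the front.

```bash

echo '[-0.048, -0.032, 0, 0, 0, -0.048, 0, 0, 0, 0, -0.048, 0, -0.016, 0, 0, -0.048, 0, 0, 0, 0, -0.048, 0, 0, 0, 0, -0.04, 0, 0, 0, 0, -0.032, 0, 0.016, 0, 0, 0, 0, 0, 0, 0]' | python3 -m inch
echo '[-0.016, 0, 0, 0, 0, -0.008, 0, 0, 0, 0, 0, 0, 0, 0, 0]' | python3 -m inch
echo '[-0.008, 0, 0, 0, 0, -0.008, 0, 0, 0, 0, 0, 0, 0, 0, 0]' | python3 -m inch
python3 -c "
from h import *
go(.433,-.02,.1,.134)"
```

```text
time_s: 2.9
eef_pos: [0.4384, -0.0204, 0.1039]
tcp_rot: [0.998, 0.061, -0.0, 0.0]
force: [-0.3, -0.5, -1.2]
opening: -0.0
finger_force: 0.0
time_s: 3.15
eef_pos: [0.4336, -0.0207, 0.1033]
tcp_rot: [0.998, 0.061, -0.0, 0.0]
force: [-0.5, 0.4, 0.4]
opening: -0.0003
finger_force: 0.0
time_s: 3.4
eef_pos: [0.4331, -0.0207, 0.1039]
tcp_rot: [0.998, 0.061, 0.004, -0.0]
force: [8.0, 1.2, -4.8]
opening: -0.0003
finger_force: 3.9
pos [ 0.4331 -0.0207  0.1039] yaw 0.123 F [ 8.   1.2 -4.8] op -0.0003 ff 3.9 t 3.4 q7 -1.63
 now-axes [ 0.     -0.0007  0.0039] after-turn axes [ 0.     -0.0007  0.0039] turn -0.011
```

Scaled: -0.04 m / 0.25 = -0.16, -0.03 m / 0.25 = -0.12.

```bash

echo '[0.08, 0, 0, 0, 0, 0.04, 0, -0.12, 0, 0.03, 0, 0, -0.16, 0, 0.05, 0, 0, -0.16, 0, 0.05, 0, 0, 0, 0, 0.05]' | python3 -m inch
python3 - <<'E'
from h import *
np.set_printoptions(precision=4,suppress=True)
snap('top','top2.png');snap('side','side2.png')
T=up('top','top2.png');S=up('side','side2.png')
a=cv2.resize(cv2.imread('pics/top2.png')[215:285,295:350],None,fx=7,fy=7,interpolation=cv2.INTER_CUBIC)
b=cv2.resize(cv2.imread('pics/side2.png')[165:235,290:380],None,fx=6,fy=6,interpolation=cv2.INTER_CUBIC)
H=max(a.shape[0],b.shape[0]);p=lambda i:cv2.copyMakeBorder(i,0,H-i.shape[0],0,0,cv2.BORDER_CONSTANT)
c=np.hstack([p(a),p(cv2.resize(b,(400,311)))]);cv2.imwrite('pics/c2.png',c);print(c.shape)
E
```

```text
time_s: 3.82
eef_pos: [0.4635, -0.017, 0.2197]
tcp_rot: [0.998, 0.061, 0.006, 0.001]
force: [1.3, 1.0, -0.5]
opening: 0.0483
finger_force: 0.0
(490, 785, 3)
```

View pics/c2.png

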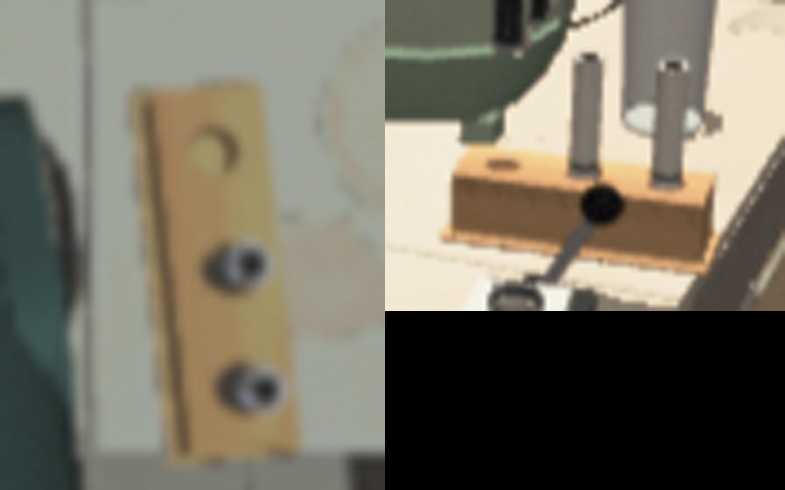

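The lever now leans forward (knob about (600,205) in the crop), so the valve is shut. The tube tops show as dark bores at top-crop (252,264) and (266,389), and the empty hole is at (215,148).

```bash
python3 - <<'E'
from h import *
np.set_printoptions(precision=4,suppress=True)
f=lambda x,s,o:(x+.5)/s-.5+o
for nm,a,b in [('t2',(252,264),(202,57)),('t3',(266,389),(287,65))]:
    pt=(f(a[0],7,295),f(a[1],7,215));ps=(f(b[0],4.444,290),f(b[1],4.444,165))
    print(nm,ray('top',*pt,.132)[:2],ray('side',*ps,.132)[:2],tri(pt,ps))
print('hole',ray('top',f(215,7,295),f(148,7,215),.048)[:2])
for x,y in [(262,83),(300,450),(153,90),(186,462)]:print('corner',ray('top',f(x,7,295),f(y,7,215),.048)[:2])
# cups: white rim blobs
T=up('top','top2.png');S=up('side','side2.png')
hsv=lambda W:cv2.cvtColor(W.astype(np.uint8),cv2.COLOR_BGR2HSV)
for s,q in [((182.5,242.5),(252.7,290.9)),((187,269),(292,296.8))]:
    r=blob(T,s,14.5,lambda W:W.mean(2)>125);e=blob(S,q,22,lambda W:W.mean(2)>150)
    print('cup',r,ray('top',*r[1],.029)[:2],'side',e[1:],ray('side',*e[1],.029)[:2])
go(.4115,-.181,.2,.09)
E
```

```text
t2 [ 0.4663 -0.1767] [ 0.4672 -0.1767] [ 0.4667 -0.1765  0.1321]
t3 [ 0.412  -0.1818] [ 0.4124 -0.1841] [ 0.4119 -0.1817  0.1329]
hole [ 0.5228 -0.1718]
corner [ 0.5532 -0.1944]
corner [ 0.3829 -0.2088]
corner [ 0.5501 -0.1433]
corner [ 0.3777 -0.156 ]
cup (array([179.9248, 241.8168]), array([177.9767, 243.4378]), array([33.1725, 37.6942])) [0.5005 0.3123] side (array([255.3741, 283.9681]), array([ 34.564 , 100.4529])) [0.5082 0.2745]
cup (array([185.1958, 268.5271]), array([182.7684, 268.2232]), array([28.9858, 32.8753])) [0.4193 0.295 ] side (array([289.4811, 289.3313]), array([34.2939, 50.2017])) [0.4297 0.2645]
pos [ 0.4601 -0.0175  0.2146] yaw 0.123 F [-0.5  0.5 -0.4] op 0.05 ff 0.0 t 3.9 q7 -1.56
 now-axes [-0.0683  0.1563  0.0146] after-turn axes [-0.0631  0.1584  0.0146] turn 0.033
```

Scaled: 0.0395 m / 0.25 = 0.158, -0.0078 m / 0.25 = -0.0312, 0.033 rad / 2 = 0.0165.

```bash

echo '[0, 0, 0, 0.0165, 0.05, -0.0312, 0.158, 0, 0, 0.05, -0.0312, 0.158, 0, 0, 0.05, 0, 0.158, 0, 0, 0.05, 0, 0.158, 0, 0, 0.05, 0, 0, 0, 0, 0.05]' | python3 -m inch
python3 -c "
from h import *
go(.4666,-.1766,.107,.09)"
```

```text
time_s: 4.42
eef_pos: [0.4564, -0.1842, 0.2116]
tcp_rot: [0.999, 0.04, -0.001, 0.001]
force: [0.2, -0.5, -0.1]
opening: 0.0499
finger_force: 0.0
pos [ 0.4564 -0.1842  0.2116] yaw 0.079 F [ 0.2 -0.5 -0.1] op 0.0499 ff 0.0 t 4.4 q7 -1.23
 now-axes [ 0.0107 -0.0067  0.1046] after-turn axes [ 0.0108 -0.0066  0.1046] turn -0.011
```

Scaled: 0.0108 m / 0.25 = 0.0432, 0.01 m / 0.25 = 0.04, -0.011 rad / 2 = -0.0055.

```bash

echo '[0.0432, -0.0264, 0.04, -0.0055, 0.05, 0, 0, 0, 0, 0.05, 0, 0, 0, 0, 0.05]' | python3 -m inch
python3 -c "
from h import *
go(.4666,-.1766,.107,.09)"
```

```text
time_s: 4.67
eef_pos: [0.4671, -0.1677, 0.2015]
tcp_rot: [0.999, 0.051, -0.002, -0.001]
force: [0.6, -0.3, 0.2]
opening: 0.0499
finger_force: 0.0
pos [ 0.4671 -0.1677  0.2015] yaw 0.102 F [ 0.6 -0.3  0.2] op 0.0499 ff 0.0 t 4.7 q7 -1.25
 now-axes [-0.0014  0.0088  0.0945] after-turn axes [-0.0013  0.0088  0.0945] turn 0.012
```

```bash

echo '[0, 0, 0, 0, 0.05, 0, 0, 0, 0, 0.05, 0, 0, 0, 0, 0.05]' | python3 -m inch
python3 -c "
from h import *
go(.4666,-.1766,.107,.09)"
```

```text
time_s: 4.92
eef_pos: [0.468, -0.1685, 0.2034]
tcp_rot: [0.999, 0.051, -0.0, 0.0]
force: [-0.8, -0.2, 0.9]
opening: 0.0499
finger_force: 0.0
pos [ 0.468  -0.1685  0.2034] yaw 0.101 F [-0.8 -0.2  0.9] op 0.0499 ff 0.0 t 4.9 q7 -1.25
 now-axes [-0.0022  0.0079  0.0964] after-turn axes [-0.0021  0.0079  0.0964] turn 0.011
```

Scaled: 0.025 m / 0.25 = 0.1, 0.02 m / 0.25 = 0.08, 0.011 rad / 2 = 0.0055.

```bash

echo '[-0.008, 0.032, 0, 0.0055, 0.05, 0, 0, 0.08, 0, 0.05, 0, 0, 0.1, 0, 0.05, 0, 0, 0, 0, 0.05, 0, 0, 0, 0, 0.05, 0, 0, 0, 0, 0.05]' | python3 -m inch
python3 -c "
from h import *
go(.4666,-.1766,.107,.09)"
```

```text
time_s: 5.42
eef_pos: [0.4674, -0.1773, 0.1592]
tcp_rot: [0.999, 0.045, 0.0, 0.0]
force: [0.5, -0.3, -0.1]
opening: 0.0502
finger_force: 0.0
pos [ 0.4674 -0.1773  0.1592] yaw 0.089 F [ 0.5 -0.3 -0.1] op 0.0502 ff 0.0 t 5.4 q7 -1.26
 now-axes [-0.0008 -0.0008  0.0522] after-turn axes [-0.0008 -0.0008  0.0522] turn -0.001
```

Scaled: 0.026 m / 0.25 = 0.104, -0.0008 m / 0.25 = -0.0032.

```bash

echo '[-0.0032, -0.0032, 0.104, 0, 0.05, 0, 0, 0.104, 0, 0.05, 0, 0, 0, 0, 0.05, 0, 0, 0, 0, 0.05, 0, 0, 0, 0, 0.01, 0, 0, 0, 0, 0.0, 0, 0, 0, 0, 0, 0, 0, 0, 0, 0]' | python3 -m inch 60
echo '[0, 0, 0, 0, 0, 0, 0, 0, 0, 0, 0, 0, 0, 0, 0]' | python3 -m inch 60
python3 -c "
from h import *
go(.4666,-.1766,.107,.09)"
```

```text
time_s: 6.08
eef_pos: [0.4674, -0.1763, 0.1081]
tcp_rot: [0.999, 0.045, 0.001, 0.001]
force: [-0.3, 0.5, 6.5]
opening: 0.0183
finger_force: 58.4
time_s: 6.33
eef_pos: [0.4674, -0.1763, 0.1081]
tcp_rot: [0.999, 0.045, 0.001, 0.001]
force: [-1.1, 0.6, 6.9]
opening: 0.0186
finger_force: 58.4
pos [ 0.4674 -0.1763  0.1081] yaw 0.09 F [-1.1  0.6  6.9] op 0.0186 ff 58.4 t 6.3 q7 -1.29
 now-axes [-0.0008  0.0002  0.0011] after-turn axes [-0.0008  0.0002  0.0011] turn -0.0
```

Scaled: -0.035 m / 0.25 = -0.14, -0.03 m / 0.25 = -0.12, -0.124 rad / 2 = -0.062.

```bash

echo '[0, 0, -0.12, 0, 0, 0, 0, -0.14, 0, 0, 0, 0, -0.14, 0, 0, 0, 0, 0, -0.062, 0, 0, 0, 0, -0.062, 0, 0, 0, 0, -0.062, 0, 0, 0, 0, -0.062, 0, 0, 0, 0, -0.062, 0]' | python3 -m inch 60
echo '[0, 0, 0, -0.062, 0, 0, 0, 0, -0.062, 0, 0, 0, 0, -0.062, 0, 0, 0, 0, -0.062, 0, 0, 0, 0, -0.062, 0, 0, 0, 0, -0.062, 0, 0, 0, 0, -0.062, 0, 0, 0, 0, -0.062, 0]' | python3 -m inch
echo '[0, 0, 0, 0, 0, 0, 0, 0, 0, 0, 0, 0, 0, 0, 0, 0, 0, 0, 0, 0]' | python3 -m inch 60
python3 -c "
from h import *
go(.4393,.0414,.205,1.705)"
```

```text
time_s: 7.0
eef_pos: [0.4662, -0.1762, 0.2073]
tcp_rot: [0.937, 0.35, 0.0, 0.001]
force: [0.9, -0.5, -0.3]
opening: 0.0186
finger_force: 59.3
time_s: 7.67
eef_pos: [0.4662, -0.1763, 0.2071]
tcp_rot: [0.657, 0.754, -0.0, 0.001]
force: [-0.2, 0.1, -0.7]
opening: 0.0188
finger_force: 59.3
time_s: 8.0
eef_pos: [0.4662, -0.1762, 0.2065]
tcp_rot: [0.66, 0.751, -0.0, 0.0]
force: [-0.3, -0.1, -0.3]
opening: 0.0187
finger_force: 59.3
pos [ 0.4662 -0.1762  0.2065] yaw 1.7 F [-0.3 -0.1 -0.3] op 0.0187 ff 59.3 t 8.0 q7 0.26
 now-axes [0.2193 0.0013 0.0015] after-turn axes [0.2193 0.0025 0.0015] turn -0.005
```

Scaled: 0.0365 m / 0.25 = 0.146, -0.02 m / 0.25 = -0.08, -0.005 rad / 2 = -0.0025.

```bash

echo '[0, 0, -0.08, -0.0025, 0, 0.146, 0.0016, 0, 0, 0, 0.146, 0.0016, 0, 0, 0, 0.146, 0.0016, 0, 0, 0, 0.146, 0.0016, 0, 0, 0, 0.146, 0.0016, 0, 0, 0, 0.146, 0.0016, 0, 0, 0]' | python3 -m inch 
echo '[0, 0, 0, 0, 0, 0, 0, 0, 0, 0, 0, 0, 0, 0, 0, 0, 0, 0, 0, 0]' | python3 -m inch
python3 -c "
from h import *
go(.4393,.0414,.205,1.705)"
```

```text
time_s: 8.58
eef_pos: [0.4383, 0.0428, 0.2266]
tcp_rot: [0.658, 0.753, 0.0, 0.0]
force: [0.5, 1.1, -0.5]
opening: 0.0189
finger_force: 59.3
time_s: 8.92
eef_pos: [0.439, 0.0399, 0.2262]
tcp_rot: [0.658, 0.753, -0.0, 0.0]
force: [-0.1, 0.2, -0.4]
opening: 0.0186
finger_force: 59.3
pos [0.439  0.0399 0.2262] yaw 1.704 F [-0.1  0.2 -0.4] op 0.0186 ff 59.3 t 8.9 q7 -0.18
 now-axes [0.0014 0.0005 0.0212] after-turn axes [0.0014 0.0005 0.0212] turn -0.001
```

Scaled: 0.03 m / 0.25 = 0.12, 0.0022 m / 0.25 = 0.0088.

```bash

echo '[0.0088, 0.002, 0.12, 0, 0, 0, 0, 0.12, 0, 0, 0, 0, 0.04, 0, 0, 0, 0, 0.032, 0, 0, 0, 0, 0, 0, 0, 0, 0, 0, 0, 0, 0, 0, 0, 0, 0]' | python3 -m inch 
python3 -c "
from h import *
go(.4393,.0414,.1181,1.705)"
```

```text
time_s: 9.5
eef_pos: [0.4396, 0.0432, 0.1492]
tcp_rot: [0.658, 0.753, 0.0, 0.001]
force: [-0.2, 0.4, 0.2]
opening: 0.0183
finger_force: 59.2
pos [0.4396 0.0432 0.1492] yaw 1.706 F [-0.2  0.4  0.2] op 0.0183 ff 59.2 t 9.5 q7 -0.29
 now-axes [-0.0017 -0.0006  0.0311] after-turn axes [-0.0017 -0.0006  0.0311] turn 0.001
```

Scaled: 0.006 m / 0.25 = 0.024, -0.001 m / 0.25 = -0.004.

```bash

echo '[-0.004, 0, 0.024, 0, 0, 0, 0, 0.024, 0, 0, 0, 0, 0.024, 0, 0, 0, 0, 0.024, 0, 0, 0, 0, 0.02, 0, 0, 0, 0, 0, 0, 0, 0, 0, 0, 0, 0]' | python3 -m inch 
python3 -c "
from h import *
go(.4393,.0414,.1181,1.705)"
```

```text
time_s: 10.08
eef_pos: [0.4393, 0.0426, 0.1187]
tcp_rot: [0.657, 0.754, 0.0, -0.0]
force: [3.0, 1.5, -7.1]
opening: 0.0186
finger_force: 58.7
pos [0.4393 0.0426 0.1187] yaw 1.707 F [ 3.   1.5 -7.1] op 0.0186 ff 58.7 t 10.1 q7 -0.34
 now-axes [-0.0011 -0.0002  0.0006] after-turn axes [-0.0011 -0.0002  0.0006] turn 0.002
```

Scaled: 0.002 m / 0.25 = 0.008.

```bash

echo '[0, 0, 0.008, 0, 0, 0, 0, 0.008, 0, 0, 0, 0, 0, 0, 0, 0, 0, 0, 0, 0]' | python3 -m inch 
echo '[0, 0, 0.008, 0, 0, 0, 0, 0, 0, 0, 0, 0, 0, 0, 0]' | python3 -m inch 
```

```text
time_s: 10.42
eef_pos: [0.4404, 0.0428, 0.1179]
tcp_rot: [0.657, 0.754, 0.0, 0.001]
force: [-5.9, 0.1, 30.7]
opening: 0.0184
finger_force: 63.6
time_s: 10.67
eef_pos: [0.4409, 0.043, 0.1177]
tcp_rot: [0.657, 0.754, -0.0, 0.002]
force: [-10.0, -0.9, 51.2]
opening: 0.0187
finger_force: 67.4
```

Scaled: -0.035 m / 0.25 = -0.14, -0.03 m / 0.25 = -0.12.

```bash

echo '[0, 0, -0.012, 0, 0.05, 0, 0, -0.008, 0, 0.05, 0, 0, 0, 0, 0.05, 0, 0, -0.12, 0, 0.05, 0, 0, -0.14, 0, 0.05, 0, 0, -0.14, 0, 0.05]' | python3 -m inch 
echo '[-0.148, 0, 0, 0.06, 0.05, 0, 0, 0, 0.062, 0.05, 0, 0, 0, 0.062, 0.05, 0, 0, 0, 0.062, 0.05, 0, 0, 0, 0.062, 0.05, 0, 0, 0, 0.062, 0.05, 0, 0, 0, 0.062, 0.05, 0, 0, 0, 0.062, 0.05]' | python3 -m inch 
echo '[0, 0, 0, 0.062, 0.05, 0, 0, 0, 0.062, 0.05, 0, 0, 0, 0.062, 0.05, 0, 0, 0, 0.062, 0.05, 0, 0, 0, 0.062, 0.05, 0, 0, 0, 0, 0.05, 0, 0, 0, 0, 0.05, 0, 0, 0, 0, 0.05]' | python3 -m inch 
python3 - <<'E'
from h import *
go(.412,-.182,.2,.09)
b=snap('side','side3.png')[150:290,240:380];a=snap('top','top3.png')[212:292,125:345]
a=cv2.resize(a,(790,287));b=cv2.resize(b,(300,300),interpolation=cv2.INTER_CUBIC)
c=np.zeros((590,790,3),np.uint8);c[:287]=a;c[290:,:300]=b;cv2.imwrite('pics/c3.png',c[:,:,::-1])
E
```

```text
time_s: 11.17
eef_pos: [0.4379, 0.0424, 0.2183]
tcp_rot: [0.657, 0.754, -0.001, -0.002]
force: [0.9, -1.1, 0.5]
opening: 0.0502
finger_force: 0.0
time_s: 11.83
eef_pos: [0.4436, 0.0055, 0.2175]
tcp_rot: [0.937, 0.349, -0.001, -0.0]
force: [0.5, 0.8, 0.4]
opening: 0.0501
finger_force: 0.0
time_s: 12.5
eef_pos: [0.4439, 0.0057, 0.2179]
tcp_rot: [0.999, 0.051, -0.0, -0.0]
force: [-0.0, -0.8, 0.2]
opening: 0.0502
finger_force: 0.0
pos [0.4439 0.0057 0.2179] yaw 0.102 F [-0.  -0.8  0.2] op 0.0502 ff 0.0 t 12.5 q7 -1.64
 now-axes [-0.0508  0.1835  0.0179] after-turn axes [-0.0486  0.1841  0.0179] turn 0.012
```

View pics/c3.png

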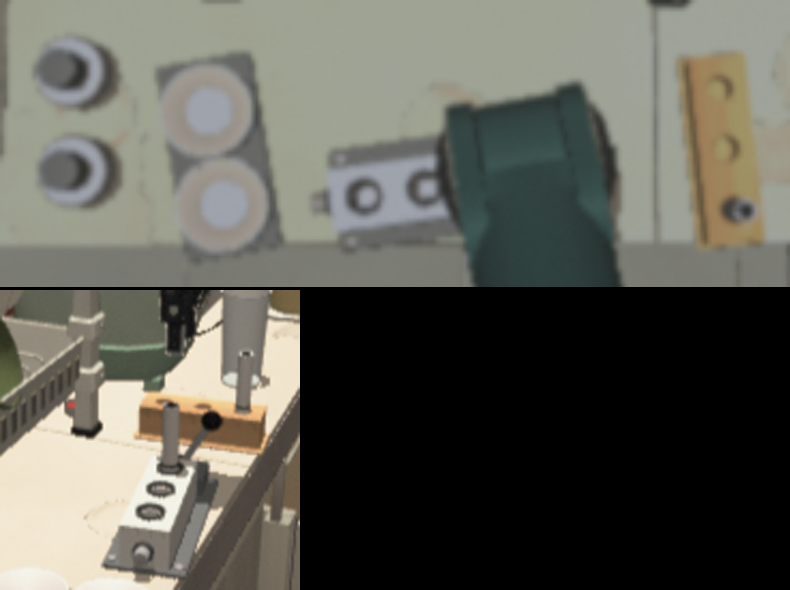

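The first tube stands upright in socket 3 (side crop about (172,430)), and the lever is still forward. On to the second tube.

Scaled: 0.0368 m / 0.25 = 0.1472, -0.0098 m / 0.25 = -0.0392, 0.012 rad / 2 = 0.006.

```bash

echo '[0, 0, 0, 0.006, 0.05, -0.0388, 0.1472, 0, 0, 0.05, -0.0388, 0.1472, 0, 0, 0.05, -0.0388, 0.1472, 0, 0, 0.05, -0.0388, 0.1472, 0, 0, 0.05, -0.0392, 0.1472, 0, 0, 0.05, 0, 0, 0, 0, 0.05, 0, 0, 0, 0, 0.05]' | python3 -m inch
echo '[0, 0, 0.12, 0, 0.05, 0, 0, 0.112, 0, 0.05, 0, 0, 0, 0, 0.05, 0, 0, 0, 0, 0.05, 0, 0, 0, 0, 0.05]' | python3 -m inch
python3 -c "
from h import *
go(.412,-.182,.107,.09)"
```

```text
time_s: 13.27
eef_pos: [0.4111, -0.1837, 0.2182]
tcp_rot: [0.999, 0.041, -0.0, 0.0]
force: [-0.1, 1.0, 1.0]
opening: 0.05
finger_force: 0.0
time_s: 13.68
eef_pos: [0.4126, -0.181, 0.1612]
tcp_rot: [0.999, 0.044, 0.001, 0.0]
force: [0.8, -0.3, 0.4]
opening: 0.0501
finger_force: 0.0
pos [ 0.4126 -0.181   0.1612] yaw 0.088 F [ 0.8 -0.3  0.4] op 0.0501 ff 0.0 t 13.7 q7 -1.23
 now-axes [-0.0007  0.0009  0.0542] after-turn axes [-0.0007  0.0009  0.0542] turn -0.002
```

Scaled: 0.027 m / 0.25 = 0.108, 0.0009 m / 0.25 = 0.0036.

```bash

echo '[-0.0028, 0.0036, 0.108, 0, 0.05, 0, 0, 0.108, 0, 0.05, 0, 0, 0, 0, 0.05, 0, 0, 0, 0, 0.05, 0, 0, 0, 0, 0.0, 0, 0, 0, 0, 0, 0, 0, 0, 0, 0, 0, 0, 0, 0, 0]' | python3 -m inch 60
echo '[0, 0, 0, 0, 0, 0, 0, 0, 0, 0, 0, 0, 0, 0, 0]' | python3 -m inch 60
echo '[0, 0, -0.12, 0, 0, 0, 0, -0.16, 0, 0, 0, 0, -0.16, 0, 0, 0, 0, 0, -0.062, 0, 0, 0, 0, -0.062, 0, 0, 0, 0, -0.062, 0, 0, 0, 0, -0.062, 0, 0, 0, 0, -0.062, 0]' | python3 -m inch 60
echo '[0, 0, 0, -0.062, 0, 0, 0, 0, -0.062, 0, 0, 0, 0, -0.062, 0, 0, 0, 0, -0.062, 0, 0, 0, 0, -0.062, 0, 0, 0, 0, -0.062, 0, 0, 0, 0, -0.062, 0, 0, 0, 0, -0.062, 0]' | python3 -m inch
echo '[0, 0, 0, 0, 0, 0, 0, 0, 0, 0, 0, 0, 0, 0, 0, 0, 0, 0, 0, 0]' | python3 -m inch 60
python3 -c "
from h import *
go(.4318,.0960,.23,1.705)"
```

```text
time_s: 14.35
eef_pos: [0.4124, -0.1824, 0.1081]
tcp_rot: [0.999, 0.043, 0.001, 0.0]
force: [-1.6, 1.8, 6.8]
opening: 0.0184
finger_force: 58.0
time_s: 14.6
eef_pos: [0.4124, -0.1824, 0.1081]
tcp_rot: [0.999, 0.044, 0.001, 0.0]
force: [-1.1, 2.5, 7.1]
opening: 0.0187
finger_force: 58.0
time_s: 15.27
eef_pos: [0.4112, -0.1828, 0.2175]
tcp_rot: [0.937, 0.349, 0.001, 0.001]
force: [-0.4, 0.5, -1.4]
opening: 0.0186
finger_force: 58.9
time_s: 15.93
eef_pos: [0.4112, -0.1829, 0.2173]
tcp_rot: [0.658, 0.753, -0.0, 0.001]
force: [0.2, -0.2, 0.4]
opening: 0.0185
finger_force: 58.9
time_s: 16.27
eef_pos: [0.4111, -0.1828, 0.2166]
tcp_rot: [0.661, 0.75, -0.0, 0.0]
force: [-0.1, 0.1, -0.5]
opening: 0.0187
finger_force: 58.9
pos [ 0.4111 -0.1828  0.2166] yaw 1.697 F [-0.1  0.1 -0.5] op 0.0187 ff 58.9 t 16.3 q7 0.36
 now-axes [ 0.274   0.0555 -0.0134] after-turn axes [ 0.2735  0.0578 -0.0134] turn -0.008
```

Units first: shifts go in shares of 25 cm and turns go in shares of 2 rad. So 0.0365 m / 0.25 = 0.146, -0.03 m / 0.25 = -0.12, -0.008 rad / 2 = -0.004.

```bash

echo '[0, 0, -0.12, -0.004, 0, 0, 0, -0.12, 0, 0, 0.146, 0.0256, 0, 0, 0, 0.146, 0.0256, 0, 0, 0, 0.146, 0.0256, 0, 0, 0, 0.146, 0.0256, 0, 0, 0, 0.146, 0.0256, 0, 0, 0, 0.146, 0.0256, 0, 0, 0]' | python3 -m inch 
echo '[0.146, 0.0256, 0, 0, 0, 0.146, 0.0256, 0, 0, 0, 0.146, 0.0256, 0, 0, 0, 0, 0, 0.08, 0, 0, 0, 0, 0.08, 0, 0, 0, 0, 0, 0, 0, 0, 0, 0, 0, 0, 0, 0, 0, 0, 0]' | python3 -m inch
python3 -c "
from h import *
go(.4246,.1506,.1492,1.705)"
```

```text
time_s: 16.93
eef_pos: [0.4191, 0.0411, 0.2766]
tcp_rot: [0.658, 0.753, 0.0, 0.001]
force: [0.2, -1.0, -1.1]
opening: 0.0188
finger_force: 58.9
time_s: 17.6
eef_pos: [0.4241, 0.1505, 0.237]
tcp_rot: [0.658, 0.753, 0.0, 0.0]
force: [-0.1, 1.2, 0.2]
opening: 0.0191
finger_force: 58.8
pos [0.4241 0.1505 0.237 ] yaw 1.706 F [-0.1  1.2  0.2] op 0.0191 ff 58.8 t 17.6 q7 -0.46
 now-axes [-0.      0.0005  0.0878] after-turn axes [-0.      0.0005  0.0878] turn 0.001
```

Scaled: 0.03 m / 0.25 = 0.12, 0.0005 m / 0.25 = 0.002.

```bash

echo '[0.002, 0.002, 0.12, 0, 0, 0, 0, 0.12, 0, 0, 0, 0, 0.072, 0, 0, 0, 0, 0.04, 0, 0, 0, 0, 0, 0, 0, 0, 0, 0, 0, 0, 0, 0, 0, 0, 0]' | python3 -m inch 
python3 -c "
from h import *
go(.4246,.1508,.1181,1.705)"
```

```text
time_s: 18.18
eef_pos: [0.4248, 0.1512, 0.1496]
tcp_rot: [0.658, 0.753, 0.001, 0.001]
force: [0.8, 0.4, -0.5]
opening: 0.0186
finger_force: 58.9
pos [0.4248 0.1512 0.1496] yaw 1.706 F [ 0.8  0.4 -0.5] op 0.0186 ff 58.9 t 18.2 q7 -0.6
 now-axes [-0.0003 -0.0003  0.0315] after-turn axes [-0.0003 -0.0003  0.0315] turn 0.001
```

Scaled: 0.006 m / 0.25 = 0.024, 0.003 m / 0.25 = 0.012.

```bash

echo '[0, 0, 0.024, 0, 0, 0, 0, 0.024, 0, 0, 0, 0, 0.024, 0, 0, 0, 0, 0.024, 0, 0, 0, 0, 0.024, 0, 0, 0, 0, 0.012, 0, 0, 0, 0, 0, 0, 0, 0, 0, 0, 0, 0]' | python3 -m inch 
echo '[0, 0, 0.008, 0, 0, 0, 0, 0, 0, 0, 0, 0, 0, 0, 0]' | python3 -m inch 
```

```text
time_s: 18.85
eef_pos: [0.426, 0.1522, 0.1179]
tcp_rot: [0.657, 0.754, 0.001, 0.002]
force: [-4.5, -1.5, 30.9]
opening: 0.0186
finger_force: 63.1
time_s: 19.1
eef_pos: [0.4264, 0.1527, 0.1177]
tcp_rot: [0.657, 0.754, 0.001, 0.003]
force: [-8.1, -3.6, 52.0]
opening: 0.0187
finger_force: 67.2
```

```bash

echo '[0, 0, -0.012, 0, 0.05, 0, 0, -0.008, 0, 0.05, 0, 0, 0, 0, 0.05, 0, 0, -0.12, 0, 0.05, 0, 0, -0.14, 0, 0.05, 0, 0, -0.14, 0, 0.085, -0.16, 0, -0.08, 0, 0.085, -0.16, 0, 0, 0, 0.085]' | python3 -m inch 
python3 - <<'E'
from h import *
np.set_printoptions(precision=4,suppress=True)
snap('top','top4.png');snap('side','side4.png')
for f in('top2.png','top4.png'):
    I=cv2.resize(cv2.imread('pics/'+f),None,fx=6,fy=6,interpolation=cv2.INTER_CUBIC);h=lambda v:(v+.5)/6-.5
    for nm,(x,y),z,R in [('neckA',(142,231),.084,.018),('bodyA',(145,232),.044,.0325),('neckB',(143,259),.084,.018),('bodyB',(146,260),.044,.0325),('floor1',(182.5,242.5),.014,.022),('rim1',(182.5,242.5),.029,.0385),('floor2',(187,269),.014,.022),('rim2',(187,269),.029,.0385)]:
        c=ray('top',x,y,z);r=6*np.linalg.norm(proj('top',c+[0,R,0])-[x,y])
        w=int(6*20);x0,y0=int(6*x)-w,int(6*y)-w;G=cv2.cvtColor(I[y0:y0+2*w,x0:x0+2*w],cv2.COLOR_BGR2GRAY)
        C=cv2.HoughCircles(cv2.GaussianBlur(G,(0,0),2),cv2.HOUGH_GRADIENT,1,8,param1=40,param2=8,minRadius=int(r*.9),maxRadius=int(r*1.13))
        if C is None: print(f,nm,None);continue
        for c in sorted(C[0],key=lambda c:np.hypot(c[0]-w,c[1]-w)>30)[:2]: print(f,nm,ray('top',h(c[0]+x0),h(c[1]+y0),z)[:2],c[2]/r)
a=cv2.imread('pics/top4.png')[212:292,125:345];b=cv2.imread('pics/side4.png')[200:360,180:360]
c=np.zeros((590,790,3),np.uint8);c[:287]=cv2.resize(a,(790,287));c[290:,:337]=cv2.resize(b,(337,300),interpolation=cv2.INTER_CUBIC);cv2.imwrite('pics/c4.png',c)
go(.45,.41,.2,0)
E
```

```text
time_s: 19.77
eef_pos: [0.4366, 0.0764, 0.2404]
tcp_rot: [0.655, 0.755, 0.003, 0.002]
force: [1.9, -0.5, -0.3]
opening: 0.0834
finger_force: 0.0
top2.png neckA [0.5392 0.4125] 1.0963227138956797
top2.png neckA [0.536  0.4087] 0.8911285755203326
top2.png bodyA [0.5397 0.42  ] 0.898862646382444
top2.png bodyA [0.537 0.408] 1.0141443140320228
top2.png neckB [0.4486 0.4052] 0.917036063581187
top2.png neckB [0.4502 0.4168] 0.9577932663843505
top2.png bodyB [0.4491 0.417 ] 0.9358354792184099
top2.png bodyB [0.448  0.4051] 1.0237774507021504
top2.png floor1 [0.5132 0.2846] 1.0930779105479806
top2.png floor1 [0.4616 0.2644] 0.9696658542973405
top2.png rim1 [0.5046 0.2991] 1.1007498076394246
top2.png rim1 [0.5041 0.2947] 1.0067659116232828
top2.png floor2 [0.4616 0.2644] 0.9635260109863043
top2.png floor2 [0.439  0.2784] 1.043611308915348
top2.png rim2 [0.4183 0.2839] 1.1093439012076374
top2.png rim2 [0.415 0.28 ] 0.9777507702652297
top4.png neckA [0.5535 0.3928] 0.9907942615351352
top4.png neckA [0.5589 0.4035] 0.9263047263071807
top4.png bodyA [0.5496 0.4116] 0.8971919234389987
top4.png bodyA [0.5452 0.412 ] 1.0074612947902521
top4.png neckB [0.4491 0.4168] 0.9577932663843505
top4.png neckB [0.4512 0.4069] 1.08879841832452
top4.png bodyB [0.4486 0.4051] 1.0270960288008337
top4.png bodyB [0.4497 0.4202] 1.035392442399236
top4.png floor1 [0.4407 0.2784] 0.939442483779077
top4.png floor1 [0.5014 0.275 ] 1.0930779105479806
top4.png rim1 [0.5046 0.2996] 1.1164137540946624
top4.png rim1 [0.503  0.2952] 1.0067659116232828
top4.png floor2 [0.439  0.2789] 1.0160819370342842
top4.png floor2 [0.4324 0.2705] 1.001065985440316
top4.png rim2 [0.4178 0.2839] 1.1093439012076374
top4.png rim2 [0.4172 0.2795] 0.9975605039921162
pos [0.4354 0.0682 0.2367] yaw 1.697 F [-0.9  0.3 -0.6] op 0.0849 ff 0.0 t 19.9 q7 -0.27
 now-axes [0.3373 0.0573 0.0367] after-turn axes [ 0.0146 -0.3418  0.0367] turn 1.697
```

View pics/c4.png

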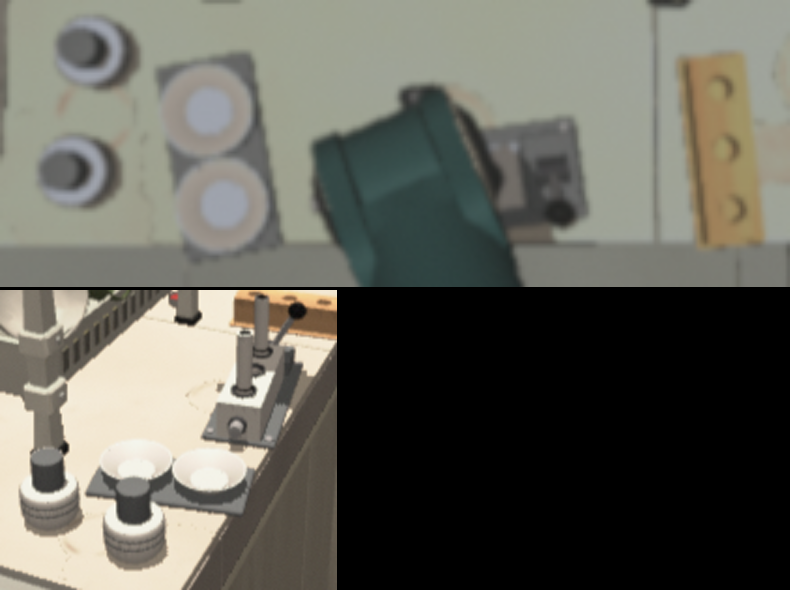

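```bash
python3 - <<'E'
from h import *
np.set_printoptions(precision=4,suppress=True)
T=up('top','top4.png');S=up('side','side4.png');g=lambda W:W.mean(2)
f=lambda x,y:(125+x/3.6,212+y/3.6);fs=lambda x,y:(180+x/1.875,200+y/1.875)
for nm,a,b in [('A',(80,46),(48,180)),('B',(64,172),(134,210))]:
    c=blob(T,f(*a),9,lambda W:g(W)<105)
    d=blob(S,fs(*b),13,lambda W:g(W)<95)
    print(nm,c[1:],ray('top',*c[1],.065)[:2],'side',d[1:],ray('side',*d[1],.065)[:2],tri(c[1],d[1]))
for nm,a in [('c1',(209,111)),('c2',(224,205))]:
    hsv=lambda W:cv2.cvtColor(W.astype(np.uint8),cv2.COLOR_BGR2HSV)
    x,y=f(*a);W=T[int(4*y)-48:int(4*y)+48,int(4*x)-48:int(4*x)+48];s=hsv(W)[...,1]
    th,_=cv2.threshold(s,0,255,cv2.THRESH_OTSU);c=blob(T,(x,y),9,lambda W:hsv(W)[...,1]<th)
    print(nm,th,c,ray('top',*c[1],.014)[:2],ray('top',*c[0],.014)[:2])
E
```

```text
A (array([148.1484, 225.1726]), array([10.3069, 13.9053])) [0.558  0.4016] side (array([205.2696, 296.9546]), array([20.1041, 21.4903])) [0.5561 0.4065] [0.5585 0.4026 0.0619]
B (array([143.0937, 259.2035]), array([10.3324, 13.7885])) [0.4487 0.4147] side (array([250.6838, 305.5484]), array([26.7772, 38.3335])) [0.4585 0.3972] [0.4497 0.4118 0.0768]
c1 14.0 (array([182.8242, 242.5056]), array([182.8018, 242.5313]), array([14.0136, 14.3627])) [0.5042 0.2995] [0.5043 0.2995]
c2 14.0 (array([187.0614, 268.4779]), array([187.0588, 268.4948]), array([14.1233, 14.5241])) [0.4182 0.2839] [0.4183 0.2839]
```

```bash
python3 - <<'E'
from h import *
np.set_printoptions(precision=3,suppress=True)
for u,v in [(197,285),(215,288),(205,293)]: print(ray('side',u,v,0),tri((150,205),(u,v)),tri((187,205),(u,v)))
for u,v in [(150,208),(187,208),(150,198),(187,198),(180,190)]: print('top',ray('top',u,v,.02),ray('top',u,v,.25))
a=cv2.imread('pics/top4.png')[150:280,120:340];cv2.imwrite('pics/c5.png',cv2.resize(cv2.convertScaleAbs(a,alpha=1.4),(790,467),interpolation=cv2.INTER_CUBIC))
E
```

```text
[0.652 0.292 0.   ] [0.607 0.387 0.073] [0.64  0.294 0.003]
[0.607 0.286 0.   ] [0.589 0.38  0.071] [ 0.621  0.286 -0.001]
[0.618 0.313 0.   ] [0.6   0.387 0.058] [ 0.633  0.293 -0.016]
top [0.62 0.41 0.02] [0.589 0.344 0.25 ]
top [0.619 0.286 0.02 ] [0.589 0.241 0.25 ]
top [0.654 0.411 0.02 ] [0.617 0.345 0.25 ]
top [0.653 0.287 0.02 ] [0.617 0.241 0.25 ]
top [0.681 0.311 0.02 ] [0.64  0.261 0.25 ]
```

View pics/c5.png

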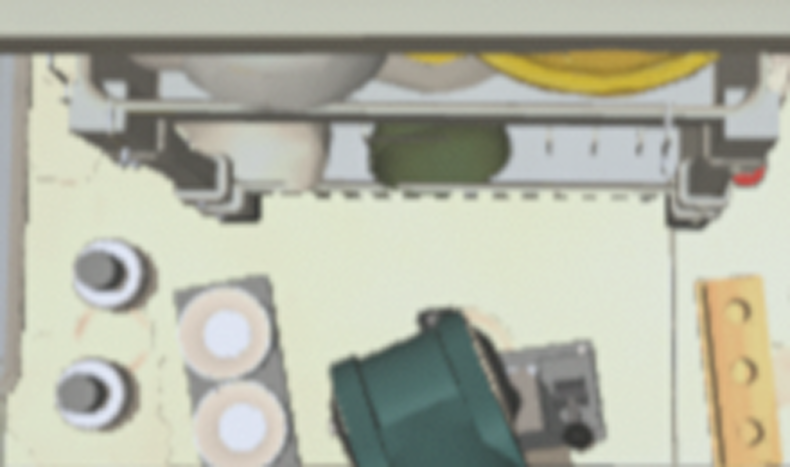

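The dish-rack post foot sits at crop (235,205), clear of both cartridges. Cartridge A has been knocked to (.558,.402). I'll fetch B first.

Scaled: 0.038 m / 0.25 = 0.152, 0.0063 m / 0.25 = 0.0252.

```bash

echo '[0.152, 0.0252, 0, 0, 0.075, 0.152, 0.0252, 0, 0, 0.075, 0.152, 0.0252, 0, 0, 0.075, 0.152, 0.0252, 0, 0, 0.075, 0.152, 0.0252, 0, 0, 0.075, 0.152, 0.0252, 0, 0, 0.075, 0.152, 0.0252, 0, 0, 0.075, 0.152, 0.0252, 0, 0, 0.075]' | python3 -m inch 
echo '[0.152, 0.0252, 0, 0, 0.075, 0, 0, 0.12, 0, 0.075, 0, 0, 0.12, 0, 0.075, 0, 0, 0.12, 0, 0.075, 0, 0, 0, 0, 0.075, 0, 0, 0, 0, 0.075, 0, 0, 0, 0, 0.075]' | python3 -m inch
python3 -c "
from h import *
go(.449,.4147,.069,1.7)"
```

```text
time_s: 20.53
eef_pos: [0.4426, 0.384, 0.2352]
tcp_rot: [0.658, 0.753, -0.001, -0.0]
force: [1.6, 0.5, 0.7]
opening: 0.0752
finger_force: 0.0
time_s: 21.12
eef_pos: [0.4445, 0.4218, 0.1477]
tcp_rot: [0.657, 0.754, 0.0, -0.0]
force: [1.0, 1.0, 0.7]
opening: 0.075
finger_force: 0.0
pos [0.4445 0.4218 0.1477] yaw 1.707 F [1.  1.  0.7] op 0.075 ff 0.0 t 21.1 q7 -1.06
 now-axes [-0.0077  0.0035  0.0787] after-turn axes [-0.0076  0.0036  0.0787] turn 0.007
```

Scaled: 0.026 m / 0.25 = 0.104, 0.025 m / 0.25 = 0.1, 0.007 rad / 2 = 0.0035.

```bash

echo '[-0.0308, 0.0144, 0.104, 0.0035, 0.075, 0, 0, 0.104, 0, 0.075, 0, 0, 0.1, 0, 0.075, 0, 0, 0, 0, 0.075, 0, 0, 0, 0, 0.075, 0, 0, 0, 0, 0.03, 0, 0, 0, 0, 0.0, 0, 0, 0, 0, 0]' | python3 -m inch 30
echo '[0, 0, 0, 0, 0, 0, 0, 0, 0, 0, 0, 0, 0, 0, 0]' | python3 -m inch 30
python3 -c "
from h import *
go(.4172,.2834,.083,1.7)"
```

```text
time_s: 21.78
eef_pos: [0.4498, 0.4149, 0.072]
tcp_rot: [0.66, 0.751, 0.002, 0.0]
force: [0.1, -0.1, -0.1]
opening: 0.0396
finger_force: 0.0
time_s: 22.03
eef_pos: [0.4496, 0.4149, 0.0719]
tcp_rot: [0.66, 0.751, 0.001, 0.0]
force: [-1.5, -0.7, 7.3]
opening: 0.0351
finger_force: 29.3
pos [0.4496 0.4149 0.0719] yaw 1.7 F [-1.5 -0.7  7.3] op 0.0351 ff 29.3 t 22.0 q7 -1.12
 now-axes [-0.1262 -0.049  -0.0111] after-turn axes [-0.1262 -0.049  -0.0111] turn -0.0
```

Scaled: -0.0317 m / 0.25 = -0.1268, -0.0315 m / 0.25 = -0.126.

```bash

echo '[0, 0, -0.1, 0, 0, 0, 0, -0.12, 0, 0, 0, 0, -0.08, 0, 0, -0.126, -0.049, 0, 0, 0, -0.126, -0.049, 0, 0, 0, -0.126, -0.049, 0, 0, 0, -0.1268, -0.049, 0, 0, 0, 0, 0, 0, 0, 0]' | python3 -m inch 30
echo '[0, 0, 0, 0, 0, 0, 0, 0, 0, 0, 0, 0, 0, 0, 0]' | python3 -m inch 30
python3 -c "
from h import *
go(.4172,.2834,.0859,1.7)
T=snap('top','top6.png');S=snap('side','side6.png')
c=np.zeros((590,790,3),np.uint8);c[:287]=cv2.resize(T[212:292,125:345],(790,287));c[290:,:337]=cv2.resize(S[200:360,180:360],(337,300),interpolation=cv2.INTER_CUBIC);cv2.imwrite('pics/c6.png',c[:,:,::-1])"
```

```text
time_s: 22.7
eef_pos: [0.4152, 0.2748, 0.1439]
tcp_rot: [0.662, 0.749, -0.004, 0.002]
force: [0.3, -0.9, -1.8]
opening: 0.0351
finger_force: 30.8
time_s: 22.95
eef_pos: [0.4169, 0.2839, 0.1454]
tcp_rot: [0.66, 0.752, 0.001, -0.0]
force: [0.4, 0.3, -1.0]
opening: 0.0348
finger_force: 30.8
pos [0.4169 0.2839 0.1454] yaw 1.701 F [ 0.4  0.3 -1. ] op 0.0348 ff 30.8 t 22.9 q7 -0.92
 now-axes [-0.0006  0.0002  0.0595] after-turn axes [-0.0006  0.0002  0.0595] turn 0.001
```

View pics/c6.png

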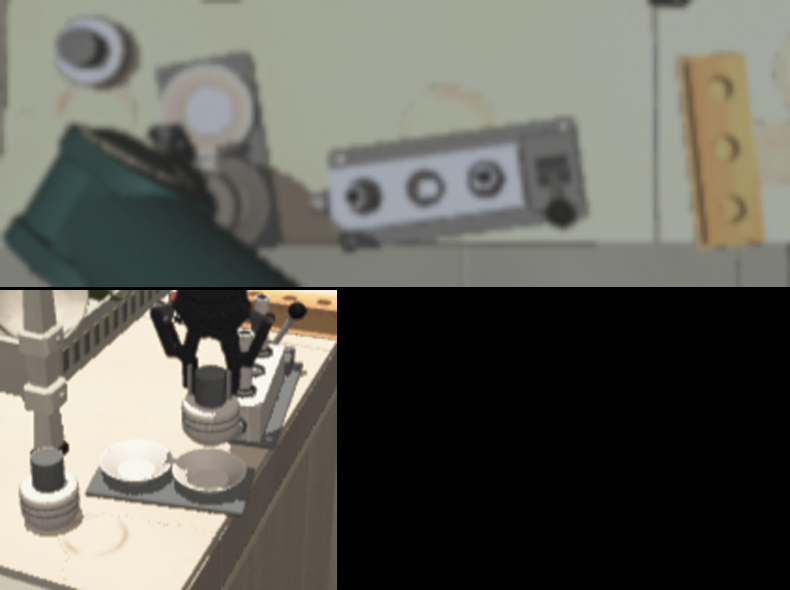

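Cartridge B hangs upright above the front cup, and A is still at crop (80,48). I'll lower B now.

Scaled: 0.02 m / 0.25 = 0.08, 0.015 m / 0.25 = 0.06.

```bash

echo '[-0.0012, 0, 0.08, 0, 0, 0, 0, 0.06, 0, 0, 0, 0, 0.04, 0, 0, 0, 0, 0.028, 0, 0, 0, 0, 0.02, 0, 0, 0, 0, 0, 0, 0, 0, 0, 0, 0, 0, 0, 0, 0, 0, 0]' | python3 -m inch 30
echo '[0, 0, 0.008, 0, 0, 0, 0, 0.004, 0, 0, 0, 0, 0, 0, 0, 0, 0, 0, 0, 0]' | python3 -m inch 30

```

```text
time_s: 23.72
eef_pos: [0.4169, 0.2826, 0.0884]
tcp_rot: [0.66, 0.751, 0.0, 0.0]
force: [0.7, -0.6, -1.9]
opening: 0.0349
finger_force: 30.9
time_s: 24.05
eef_pos: [0.4171, 0.2825, 0.0859]
tcp_rot: [0.66, 0.751, 0.001, 0.0]
force: [-1.8, -1.6, 5.1]
opening: 0.0352
finger_force: 31.5
```

```bash

echo '[0, 0, 0, 0, 0.04, 0, 0, 0, 0, 0.05, 0, 0, 0, 0, 0.07, 0, 0, -0.12, 0, 0.075, 0, 0, -0.14, 0, 0.075, 0, 0, -0.12, 0, 0.075, 0.08, 0.124, 0, 0, 0.075, 0.08, 0.124, 0, 0, 0.075]' | python3 -m inch 30
echo '[0.08, 0.124, 0, 0, 0.075, 0.08, 0.124, 0, 0, 0.075, 0.08, 0.124, 0, 0, 0.075, 0, 0, 0.08, 0, 0.075, 0, 0, 0, 0, 0.075, 0, 0, 0, 0, 0.075, 0, 0, 0, 0, 0.075]' | python3 -m inch 30
python3 -c "
from h import *
go(.558,.402,.072,1.7)
T=snap('top','top7.png');S=snap('side','side7.png')
c=np.zeros((590,790,3),np.uint8);c[:287]=cv2.resize(T[212:292,125:345],(790,287));c[290:,:337]=cv2.resize(S[200:360,180:360],(337,300),interpolation=cv2.INTER_CUBIC);cv2.imwrite('pics/c7.png',c[:,:,::-1])"
```

```text
time_s: 24.72
eef_pos: [0.4747, 0.3297, 0.1829]
tcp_rot: [0.661, 0.751, 0.002, 0.002]
force: [0.3, 0.3, 0.5]
opening: 0.0752
finger_force: 0.0
time_s: 25.3
eef_pos: [0.5568, 0.4009, 0.16]
tcp_rot: [0.66, 0.751, -0.001, -0.0]
force: [0.6, 0.3, -0.4]
opening: 0.0749
finger_force: 0.0
pos [0.5568 0.4009 0.16  ] yaw 1.7 F [ 0.6  0.3 -0.4] op 0.0749 ff 0.0 t 25.3 q7 -0.9
 now-axes [0.0009 0.0014 0.088 ] after-turn axes [0.0009 0.0014 0.088 ] turn 0.0
```

View pics/c7.png

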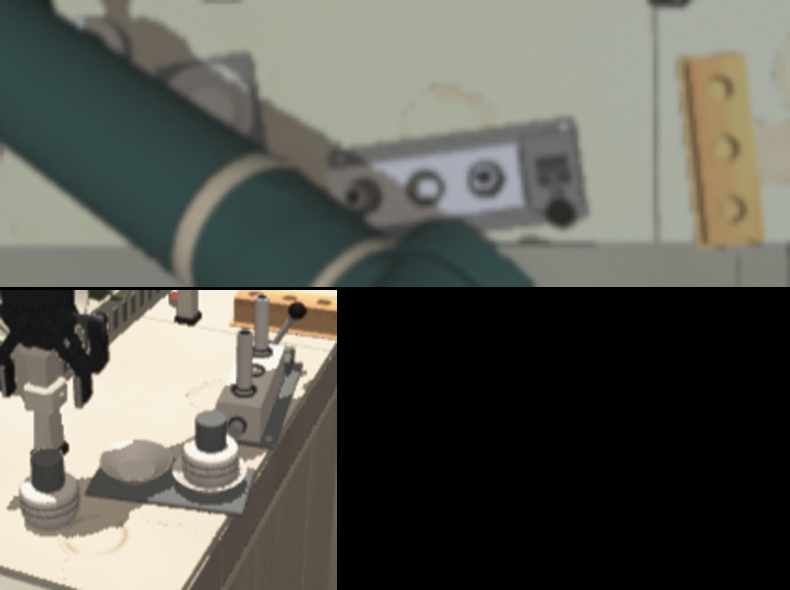

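B is seated upright in the front cup (crop (210,450)). The gripper is above A, which is at crop (47,490).

```bash

echo '[0.0036, 0.0056, 0.12, 0, 0.075, 0, 0, 0.12, 0, 0.075, 0, 0, 0.112, 0, 0.075, 0, 0, 0, 0, 0.075, 0, 0, 0, 0, 0.075, 0, 0, 0, 0, 0.03, 0, 0, 0, 0, 0.0, 0, 0, 0, 0, 0]' | python3 -m inch 30
echo '[0, 0, 0, 0, 0, 0, 0, 0, 0, 0, 0, 0, 0, 0, 0]' | python3 -m inch 30
echo '[0, 0, -0.1, 0, 0, 0, 0, -0.12, 0, 0, 0, 0, -0.08, 0, 0, 0, 0, 0, 0, 0, 0, 0, 0, 0, 0, 0, 0, 0, 0, 0]' | python3 -m inch 30
python3 -c "
from h import *
go(.5048,.299,.0862,1.7)"
```

```text
time_s: 26.07
eef_pos: [0.5598, 0.4032, 0.0744]
tcp_rot: [0.66, 0.751, 0.002, 0.0]
force: [-0.3, 0.9, -0.3]
opening: 0.0393
finger_force: 0.0
time_s: 26.32
eef_pos: [0.5595, 0.4032, 0.0742]
tcp_rot: [0.66, 0.751, 0.001, 0.0]
force: [-1.7, -0.7, 7.0]
opening: 0.0349
finger_force: 29.4
time_s: 26.82
eef_pos: [0.5583, 0.4014, 0.1456]
tcp_rot: [0.66, 0.751, -0.001, 0.0]
force: [-0.7, -1.0, -3.0]
opening: 0.0351
finger_force: 31.2
pos [0.5583 0.4014 0.1456] yaw 1.7 F [-0.7 -1.  -3. ] op 0.0351 ff 31.2 t 26.8 q7 -0.91
 now-axes [-0.0947 -0.0662  0.0594] after-turn axes [-0.0947 -0.0662  0.0594] turn -0.0
```

Scaled: -0.0237 m / 0.25 = -0.0948, -0.0165 m / 0.25 = -0.066.

```bash

echo '[-0.0948, -0.066, 0, 0, 0, -0.0948, -0.066, 0, 0, 0, -0.0948, -0.066, 0, 0, 0, -0.0948, -0.066, 0, 0, 0, 0, 0, 0, 0, 0, 0, 0, 0, 0, 0, 0, 0, 0, 0, 0, 0, 0, 0, 0, 0]' | python3 -m inch 30
python3 -c "
from h import *
go(.5048,.299,.0882,1.7)"
```

```text
time_s: 27.48
eef_pos: [0.5055, 0.3008, 0.1464]
tcp_rot: [0.66, 0.751, 0.0, -0.0]
force: [0.2, -0.0, -2.5]
opening: 0.0353
finger_force: 31.3
pos [0.5055 0.3008 0.1464] yaw 1.7 F [ 0.2 -0.  -2.5] op 0.0353 ff 31.3 t 27.5 q7 -0.85
 now-axes [-0.0017 -0.0009  0.0582] after-turn axes [-0.0017 -0.0009  0.0582] turn 0.0
```

Scaled: 0.02 m / 0.25 = 0.08, 0.015 m / 0.25 = 0.06.

```bash

echo '[-0.0056, -0.0028, 0.08, 0, 0, 0, 0, 0.06, 0, 0, 0, 0, 0.04, 0, 0, 0, 0, 0.024, 0, 0, 0, 0, 0.016, 0, 0, 0, 0, 0, 0, 0, 0, 0, 0, 0, 0, 0, 0, 0, 0, 0]' | python3 -m inch 30
echo '[0, 0, 0.008, 0, 0, 0, 0, 0.008, 0, 0, 0, 0, 0, 0, 0, 0, 0, 0, 0, 0]' | python3 -m inch 30
python3 -c "
from h import *
go(.5048,.299,.0882,1.7)"
```

```text
time_s: 28.15
eef_pos: [0.5054, 0.2988, 0.0925]
tcp_rot: [0.66, 0.751, 0.001, 0.0]
force: [-0.4, -0.4, -2.6]
opening: 0.0348
finger_force: 31.3
time_s: 28.48
eef_pos: [0.5053, 0.2985, 0.0882]
tcp_rot: [0.66, 0.751, 0.0, 0.0]
force: [0.9, 0.1, -0.8]
opening: 0.0356
finger_force: 31.2
pos [0.5053 0.2985 0.0882] yaw 1.7 F [ 0.9  0.1 -0.8] op 0.0356 ff 31.2 t 28.5 q7 -0.9
 now-axes [ 0.0005 -0.0005  0.    ] after-turn axes [ 0.0005 -0.0005  0.    ] turn -0.0
```

Scaled: -0.04 m / 0.25 = -0.16, -0.0338 m / 0.25 = -0.1352.

```bash

echo '[0, 0, 0, 0, 0.04, 0, 0, 0, 0, 0.05, 0, 0, 0, 0, 0.07, 0, 0, -0.14, 0, 0.075, 0, 0, -0.16, 0, 0.075, 0, 0, -0.16, 0, 0.075, 0, 0, -0.14, 0, 0.05, -0.1352, -0.06, 0, 0, 0.045]' | python3 -m inch 30
echo '[-0.1352, -0.06, 0, 0, 0.045, -0.1352, -0.06, 0, 0, 0.045, -0.1352, -0.06, 0, 0, 0.045, -0.1352, -0.06, 0, 0, 0.045, -0.1352, -0.06, 0, 0, 0.045, -0.1352, -0.06, 0, 0, 0.045, -0.1352, -0.06, 0, 0, 0.045, -0.1352, -0.06, 0, 0, 0.045]' | python3 -m inch
echo '[0, 0, 0, 0, 0.045, 0, 0, 0, 0, 0.045, 0, 0, 0, 0, 0.045, 0, 0, 0, 0, 0.045]' | python3 -m inch
python3 -c "
from h import *
go(.409,-.021,.1,1.705)
T=snap('top','top8.png');S=snap('side','side8.png')
c=np.zeros((590,790,3),np.uint8);c[:287]=cv2.resize(T[212:292,125:345],(790,287));c[290:,:337]=cv2.resize(S[200:360,180:360],(337,300),interpolation=cv2.INTER_CUBIC);cv2.imwrite('pics/c8.png',c[:,:,::-1])
f=lambda x,y:(125+x/3.6,212+y/3.6);np.set_printoptions(precision=4,suppress=True)
for i in('top2.png','top4.png','top7.png','top8.png'):
    r=blob(up('top',i),f(560,211),6,lambda W:W.mean(2)<50);print(i,r[1:],ray('top',*r[1],.1)[:2])"
```

```text
time_s: 29.15
eef_pos: [0.4972, 0.2718, 0.2461]
tcp_rot: [0.657, 0.753, 0.009, 0.001]
force: [1.2, 0.4, 1.3]
opening: 0.0522
finger_force: 0.0
time_s: 29.82
eef_pos: [0.4093, -0.0221, 0.2381]
tcp_rot: [0.66, 0.751, -0.0, 0.0]
force: [0.4, 0.0, -0.2]
opening: 0.0449
finger_force: 0.0
time_s: 30.15
eef_pos: [0.4106, -0.0193, 0.2381]
tcp_rot: [0.659, 0.752, 0.0, 0.0]
force: [-0.4, 0.0, 0.3]
opening: 0.0451
finger_force: 0.0
pos [ 0.4106 -0.0193  0.2381] yaw 1.702 F [-0.4  0.   0.3] op 0.0451 ff 0.0 t 30.1 q7 -0.02
 now-axes [-0.0014 -0.0018  0.1381] after-turn axes [-0.0014 -0.0018  0.1381] turn -0.003Traceback (most recent call last):
  File "<string>", line 8, in <module>
    r=blob(up('top',i),f(560,211),6,lambda W:W.mean(2)<50);print(i,r[1:],ray('top',*r[1],.1)[:2])
  File "h.py", line 16, in blob
    c=max(cs,key=cv2.contourArea);M=cv2.moments(c);(cx,cy),ax,_=cv2.fitEllipse(cv2.convexHull(c))
ValueError: max() iterable argument is empty
```

View pics/c8.png

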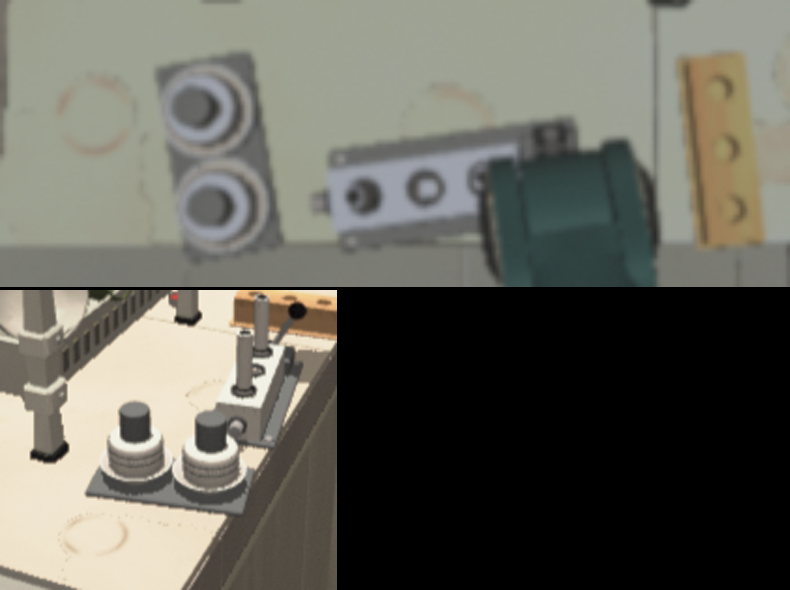

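Both cartridges sit upright and level in their cups, both tubes are in, and the lever is shut. Before the final swing I'll check where the knob is and how deep the tubes sit.

```bash
python3 - <<'E'
from h import *
np.set_printoptions(precision=4,suppress=True)
f=lambda x,y:(125+x/3.6,212+y/3.6)
r=blob(up('top','top7.png'),f(560,212),6,lambda W:W.mean(2)<75);d=blob(up('side','side8.png'),(180+297/1.875,200+21/1.875),6,lambda W:W.mean(2)<60)
print(r[1:],d[1:],ray('top',*r[1],.1)[:2],tri(r[1],d[1]))
S=cv2.imread('pics/side8.png').astype(int).mean(2)
for s,z in (((.4246,.1506),0),((.4393,.0414),0)):
    for h in(.063,.067,.142): print(h,np.round(proj('side',[*s,h]),1),end=' ')
    u,v=proj('side',[*s,.142]);print('col',S[int(v)-5:int(v)+40,int(round(u))].astype(int))
E
```

```text
(array([280.4664, 270.5912]), array([7.636 , 8.8794])) (array([338.2821, 211.0277]), array([ 9.0521, 10.1086])) [ 0.411  -0.0236] [ 0.4102 -0.0239  0.1001]
0.063 [309.7 252.7] 0.067 [309.7 251.2] 0.142 [310.5 222.7] col [124 162 147 122 120  64 119 161 117 110 113 114 115 114 114 116 115 115
 114 114 116 115 113 115 113 113 115 115 113 114 113 113 114 113 112  96
  59  82  96  79 155 230 236 231 196]
0.063 [318.9 232.2] 0.067 [318.9 230.8] 0.142 [319.8 203.9] col [220 204 192 173 118  53  85 125 119 117 118 117 117 118 115 116 116 117
 116 116 116 115 116 115 117 115 116 115 113 116 116 115 112  97  61  83
  95  83 162 234 236 223 158  90  69]
```

Both tube tops project exactly to z = 0.142, so the tubes are home. Swinging the lever open.

Scaled: 0.035 m / 0.25 = 0.14, 0.034 m / 0.25 = 0.136, -0.003 rad / 2 = -0.0015.

```bash

echo '[-0.018, -0.0056, 0.14, -0.0015, 0.045, 0, 0, 0.14, 0, 0.045, 0, 0, 0.136, 0, 0.045, 0, 0, 0.136, 0, 0.045, 0, 0, 0, 0, 0.045, 0, 0, 0, 0, 0.045]' | python3 -m inch
echo '[0, 0.048, 0, 0, 0.045, 0, 0.048, 0, 0, 0.045, 0, 0.048, -0.02, 0, 0.045, 0, 0.048, 0, 0, 0.045, 0, 0.048, 0, 0, 0.045, 0, 0.048, 0.02, 0, 0.045, 0, 0.032, 0, 0, 0.045, 0, 0, 0, 0, 0.045]' | python3 -m inch
echo '[0, 0.012, 0, 0, 0.045, 0, 0, 0, 0, 0.045, 0, 0, 0, 0, 0.045]' | python3 -m inch
python3 -c "
from h import *
go(.4945,-.01,.1,1.705)"
```

```text
time_s: 30.75
eef_pos: [0.4086, -0.0237, 0.0991]
tcp_rot: [0.658, 0.753, -0.001, -0.002]
force: [0.8, 0.7, 0.6]
opening: 0.0446
finger_force: 0.0
time_s: 31.42
eef_pos: [0.491, -0.0143, 0.1011]
tcp_rot: [0.659, 0.752, 0.001, 0.001]
force: [0.8, 0.8, -0.3]
opening: 0.045
finger_force: 0.0
time_s: 31.67
eef_pos: [0.4914, -0.0144, 0.1]
tcp_rot: [0.659, 0.752, -0.0, 0.0]
force: [0.2, -0.3, 0.0]
opening: 0.0449
finger_force: 0.0
pos [ 0.4914 -0.0144  0.1   ] yaw 1.703 F [ 0.2 -0.3  0. ] op 0.0449 ff 0.0 t 31.7 q7 -0.31
 now-axes [0.0039 0.0036 0.    ] after-turn axes [0.0039 0.0036 0.    ] turn -0.002
```

Scaled: 0.003 m / 0.25 = 0.012.

```bash

echo '[0, 0.012, 0, 0, 0.045, 0, 0, 0, 0, 0.045, 0, 0, 0, 0, 0.045]' | python3 -m inch
echo '[0, 0.012, 0, 0, 0.045, 0, 0, 0, 0, 0.045, 0, 0, 0, 0, 0.045]' | python3 -m inch
```

```text
time_s: 31.92
eef_pos: [0.4941, -0.0141, 0.0997]
tcp_rot: [0.659, 0.752, -0.0, -0.0]
force: [-2.1, -0.1, 1.0]
opening: 0.0451
finger_force: 0.9
time_s: 32.17
eef_pos: [0.4949, -0.014, 0.0992]
tcp_rot: [0.659, 0.752, -0.003, -0.002]
force: [-7.6, -0.9, 3.7]
opening: 0.0449
finger_force: 4.2
```

```bash

echo '[0, -0.036, 0, 0, 0.045, 0, 0, 0, 0, 0.05, 0, 0, -0.12, 0, 0.05, 0, 0, -0.16, 0, 0.05, 0, 0, -0.16, 0, 0.05, 0, 0, -0.08, 0, 0.05, -0.16, 0, 0, 0, 0.05, -0.16, 0, 0, 0, 0.05]' | python3 -m inch
echo '[-0.16, 0, 0, 0, 0.05, -0.16, 0, 0, 0, 0.05, 0, 0, 0, 0, 0.05, 0, 0, 0, 0, 0.05, 0, 0, 0, 0, 0.05]' | python3 -m inch
python3 - <<'E'
from h import *
T=snap('top','top9.png');S=snap('side','side9.png')
c=np.zeros((590,790,3),np.uint8);c[:287]=cv2.resize(T[212:292,125:345],(790,287));c[290:,:450]=cv2.resize(S[180:340,180:420],(450,300),interpolation=cv2.INTER_CUBIC);cv2.imwrite('pics/c9.png',c[:,:,::-1])
go(.49,-.2,.2,1.7)
E
```

```text
time_s: 32.83
eef_pos: [0.5012, -0.0931, 0.2328]
tcp_rot: [0.657, 0.754, 0.002, 0.003]
force: [-0.3, -0.9, 0.4]
opening: 0.0501
finger_force: 0.0
time_s: 33.25
eef_pos: [0.51, -0.1728, 0.23]
tcp_rot: [0.659, 0.752, 0.0, 0.0]
force: [0.6, 0.2, 0.0]
opening: 0.0497
finger_force: 0.0
pos [ 0.51   -0.1717  0.2301] yaw 1.705 F [-0.6  0.2  0.2] op 0.0499 ff 0.0 t 33.4 q7 0.15
 now-axes [-0.0254 -0.0236  0.0301] after-turn axes [-0.0255 -0.0235  0.0301] turn 0.005
```

View pics/c9.png

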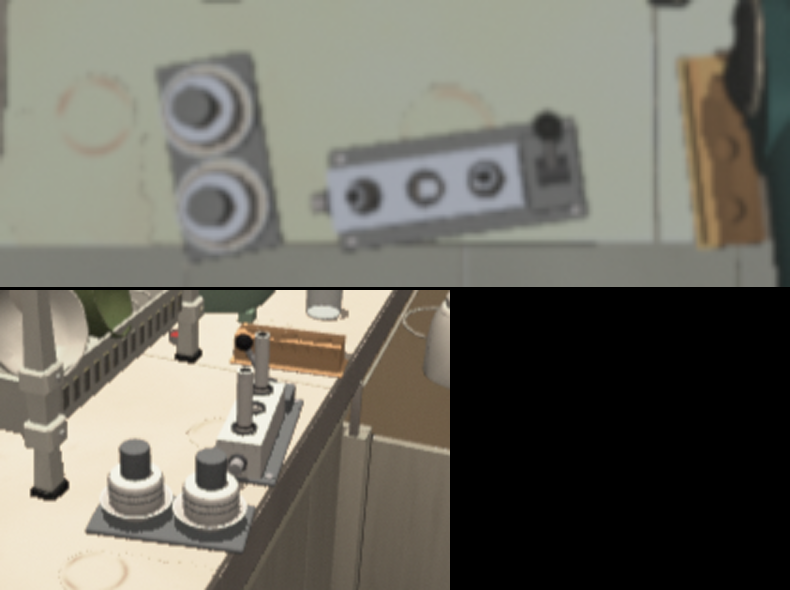

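The knob is at crop (547,126), farther back than at the start and against its stop. Both tubes and both cartridges are in place, and the gripper is clear.

```bash
python3 -c "
from rig import env
print(env.finish_job())"
```

```text
the job is handed in; nothing more can be done
None
```

The job is handed in (no verdict came back): valve shut first, both tubes home in sockets 1 and 3, both cartridges seated upright in their cups, then the lever swung back open to its stop, all in about 33 s of robot time with the bystanders untouched.

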